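Slide a row of blends into the dark cabinet

TASK

Put the blended bottles away in the amber cabinet. Open its shutter, move the beaker off the loading board to the granite slab, line all the bottles up on the board against its fence, and then slide them in together as one row until they stand tight against the cabinet's end stop; the wooden pusher reaches that far in. Put the pusher back on the cork mat, close the shutter, leave the beaker standing on the slab and do not disturb the dropper bottle, jar and black carton nearby.

Things in the scene. Friction and masses are not known exactly. Their poses are not given: they have to be found in the camera images.
- cabinet: fixed wooden board with a roofed bay of clear amber acrylic at one end. Origin: at table height, on the lane's centre line at the mouth of the bay. y points out of the bay along the open loading board. Bay: y = 0 to -214 mm, 46 mm wide (x = -23 to +23), floor at z = 12, roof underside at 90, roof top at 96 mm; bottles go in only through the mouth.
- board (a point): centre of the open loading board's top, z = 12 mm over the table, 125 mm out from the mouth on the lane's centre line; axes as the cabinet's. The board reaches 125 mm either way along y, from x = -85 to +32 mm, and is open at its -x side.
- fence (a point): top middle of the low fence along the board's +x side, 22 mm over the table; it is 8 mm thick, its inner face at the cabinet's x = +23 mm, in line with the bay's wall, from the cabinet's y = 8 to 253 mm.
- lead_in (a point): top middle of the low angled guide at the mouth on the board's -x side, 24 mm over the table: from the cabinet's x = -22, y = 6 mm out to x = -40, y = 36 mm, it steers bottles into the bay.
- end_stop (a point): the middle of the closed end of the bay, at floor level (z = 12 mm over the table), on the lane's centre line; axes as the cabinet's, so y points back to the mouth, 214 mm away.
- shutter (a joint): the amber sliding shutter across the mouth, a 5 mm panel lying between the cabinet's y = 0 and 5 mm: 0 shut, 0.056 m fully open; it slides along the cabinet's +x (towards the fence side), stays where it is left, takes about 1 to 2 N. It starts shut or partly shut.
- shutter_tab (a point): top centre of the shutter's dark wooden grip tab, which stands above the panel: 24 mm along the cabinet's x, 14 mm along its y, 32 mm high (top 128 mm over the table), moves with the shutter.
- beaker: straight glass beaker, 54 mm wide, 70 mm high, 3 mm wall, 0.09 kg, left standing on the loading board. Origin: centre of its underside.
- slab: fixed grey granite slab 130 x 130 x 16 mm. Origin: centre of its underside; top at z = 16 mm.
- mat: fixed cork mat, 200 mm (its x) by 90 mm (its y), 4 mm thick. Origin: centre of its underside.
- pusher: loose wooden pusher, 0.15 kg, lying on the mat. Its x axis points from the handle to the flat pushing face. Origin: underside, beneath the upright handle (handle 36 mm along x, 22 mm along y, from z = 18 to 88 mm). A bar 22 mm wide and 18 mm high runs from x = -20 to +126 mm to the head, 38 mm wide, 42 mm high, whose face is at x = +140 mm.
- pusher_mid (a point): middle of the pusher's length, at its underside (60 mm from the origin along its x).
- bottle1: square amber bottle with a white label and a black screw cap, standing: body 40 x 40 mm and 48 mm high with a heavy glass base, cap 29 mm wide up to 68 mm, 0.10 to 0.20 kg. Origin: centre of its underside, z up its axis, x and y square to its sides. Three to five of the five bottles are present; an absent one reads None from the start.
- bottle2: as bottle1
- bottle3: as bottle1
- bottle4: as bottle1
- bottle5: as bottle1
- dropper: bystander: round amber dropper bottle, 48 mm wide, 140 mm high, beyond the board; leave alone. Origin: centre of its underside.
- jar: bystander: glass jar with a wooden lid, 62 mm wide, 66 mm high; leave alone. Origin: centre of its underside.
- carton: bystander: black carton 60 x 120 x 50 mm; leave alone. Origin: centre of its underside.
Not all that is in view belongs to the job. There is more than one size of the pusher; the job needs the smaller. What is shaped like the bottle1 but green is not meant.

How it is judged (in metres and radians):
On the way, in this order (a step that is already met when the one before it is completed fails the run):
1. the beaker is off the loading board and every bottle stands upright on the board in front of the mouth, in line along the fence (x of bottle1 in the frame of cabinet between -0.015 and 0.012 m and y of bottle1 in the frame of cabinet between 0.012 and 0.245 m and z of bottle1 in the frame of cabinet between 0.008 and 0.018 m and angle between each of bottle1, bottle2, bottle3, bottle4, bottle5's own z axis and vertical below 0.1 rad and x of bottle2 in the frame of cabinet between -0.015 and 0.012 m and y of bottle2 in the frame of cabinet between 0.012 and 0.245 m and z of bottle2 in the frame of cabinet between 0.008 and 0.018 m and x of bottle3 in the frame of cabinet between -0.015 and 0.012 m and y of bottle3 in the frame of cabinet between 0.012 and 0.245 m and z of bottle3 in the frame of cabinet between 0.008 and 0.018 m and x of bottle4 in the frame of cabinet between -0.015 and 0.012 m and y of bottle4 in the frame of cabinet between 0.012 and 0.245 m and z of bottle4 in the frame of cabinet between 0.008 and 0.018 m and x of bottle5 in the frame of cabinet between -0.015 and 0.012 m and y of bottle5 in the frame of cabinet between 0.012 and 0.245 m and z of bottle5 in the frame of cabinet between 0.008 and 0.018 m and (horizontal distance between beaker and cabinet above 0.3 m or x of beaker in the frame of cabinet below -0.09 m or x of beaker in the frame of cabinet above 0.055 m)), for 0.2 s.
2. the whole row stands in the bay, tight against the end stop (x of bottle1 in the frame of end_stop between -0.012 and 0.012 m and y of bottle1 in the frame of end_stop between 0.014 and 0.196 m and z of bottle1 in the frame of end_stop between -0.004 and 0.006 m and angle between each of bottle1, bottle2, bottle3, bottle4, bottle5's own z axis and vertical below 0.1 rad and linear speed of each of bottle1, bottle2, bottle3, bottle4, bottle5 below 0.02 m/s and (horizontal distance between bottle1 and bottle2 below 0.048 m or horizontal distance between bottle1 and bottle3 below 0.048 m or horizontal distance between bottle1 and bottle4 below 0.048 m or horizontal distance between bottle1 and bottle5 below 0.048 m) and x of bottle2 in the frame of end_stop between -0.012 and 0.012 m and y of bottle2 in the frame of end_stop between 0.014 and 0.196 m and z of bottle2 in the frame of end_stop between -0.004 and 0.006 m and (horizontal distance between bottle2 and bottle1 below 0.048 m or horizontal distance between bottle2 and bottle3 below 0.048 m or horizontal distance between bottle2 and bottle4 below 0.048 m or horizontal distance between bottle2 and bottle5 below 0.048 m) and x of bottle3 in the frame of end_stop between -0.012 and 0.012 m and y of bottle3 in the frame of end_stop between 0.014 and 0.196 m and z of bottle3 in the frame of end_stop between -0.004 and 0.006 m and (horizontal distance between bottle3 and bottle1 below 0.048 m or horizontal distance between bottle3 and bottle2 below 0.048 m or horizontal distance between bottle3 and bottle4 below 0.048 m or horizontal distance between bottle3 and bottle5 below 0.048 m) and x of bottle4 in the frame of end_stop between -0.012 and 0.012 m and y of bottle4 in the frame of end_stop between 0.014 and 0.196 m and z of bottle4 in the frame of end_stop between -0.004 and 0.006 m and (horizontal distance between bottle4 and bottle1 below 0.048 m or horizontal distance between bottle4 and bottle2 below 0.048 m or horizontal distance between bottle4 and bottle3 below 0.048 m or horizontal distance between bottle4 and bottle5 below 0.048 m) and x of bottle5 in the frame of end_stop between -0.012 and 0.012 m and y of bottle5 in the frame of end_stop between 0.014 and 0.196 m and z of bottle5 in the frame of end_stop between -0.004 and 0.006 m and (horizontal distance between bottle5 and bottle1 below 0.048 m or horizontal distance between bottle5 and bottle2 below 0.048 m or horizontal distance between bottle5 and bottle3 below 0.048 m or horizontal distance between bottle5 and bottle4 below 0.048 m) and y of any of bottle1, bottle2, bottle3, bottle4, bottle5 in the frame of end_stop below 0.03 m), for 0.2 s.
At the end, for the whole second after the job is handed in: Every bottle upright in the bay, in one tight row (first within 10 mm of the end stop, gaps under 8 mm); shutter shut within 6 mm; pusher on the mat (middle within 70 mm along, 40 mm across); beaker upright on the slab (within 50 mm of centre along each side); all at rest (all of step 2 and value of joint shutter below 0.006 m and x of pusher_mid in the frame of mat between -0.07 and 0.07 m and y of pusher_mid in the frame of mat between -0.04 and 0.04 m and z of pusher_mid in the frame of mat between 0 and 0.01 m and angle between each of pusher, beaker's own z axis and vertical below 0.1 rad and linear speed of each of pusher, beaker below 0.02 m/s and x of beaker in the frame of slab between -0.05 and 0.05 m and y of beaker in the frame of slab between -0.05 and 0.05 m and z of beaker in the frame of slab between 0.012 and 0.022 m); the robot touches nothing.
It fails at once if the dropper bottle is knocked or moved more than 30 mm (distance of dropper from where it was at the start of the episode above 0.03 m or angle between dropper's own z axis and vertical above 0.35 rad).
It fails at once if the jar is knocked or moved more than 30 mm (distance of jar from where it was at the start of the episode above 0.03 m or angle between jar's own z axis and vertical above 0.35 rad).
It fails at once if the black carton is knocked or moved more than 30 mm (distance of carton from where it was at the start of the episode above 0.03 m or angle between carton's own z axis and vertical above 0.35 rad).
Of bottle1, bottle2, bottle3, bottle4, bottle5 only 3 to 5 are there at a start; the rules pass over those that are not, and their reading is None.
At some moment in a run one of bottle1, bottle2, bottle3, bottle4, bottle5, beaker may be knocked a few centimetres aside while the robot is not near it.
It also fails if it takes over 210 s, if anything falls off the work surface, if the arm or the gripper's body presses on something with over 40 N, if the wrist force passes 120 N, or if a joint passes its speed limit or range.

ROBOT

A 7-joint arm with a two-finger parallel gripper is mounted at the origin on the work surface. World frame = base frame: x ahead of the robot, y to its left, z up, the work surface at z = 0. Lengths are in mm, angles in rad, forces in N, time in s.
With the tool pointing down it reaches from about 400 to 850 mm from the base axis. Payload 10.4 kg.
Tool frame: the origin (TCP) lies at the very end of the fingers, on their centre line; the grasp point (between the pads) lies 19 mm behind it (robot.grip_point_offset is the distance from the TCP to the grasp point, in mm); z points along the fingers, y is the direction in which the jaws open and shut (so a half turn about z gives the same grasp; the last joint's range is limited). The gripper opens to 87 mm and grips with 3 to 60 N. Pads are 19 mm wide; open, the fingers measure 117 mm over their backs; the gripper's body (75 mm by 190 mm) begins 51 mm behind the grasp point.
Start: joints at [-1.367, 0.332, -0.065, 1.46, 0.022, 1.35, -0.088], TCP at [140.523, 609.022, 195.776] pointing down, gripper open.
Joint ranges: [-2.6, 2.6], [-0.5, 2.12], [-1.47, 1.34], [0.16, 2.42], [-1.27, 4.41], [0.06, 2.06], [-2.6, 2.6]. Speed limits (rad/s): [2.22, 2.22, 2.79, 2.79, 3.14, 3.14, 3.14].

INTERFACE

Orientations are given as a unit quaternion [w, x, y, z].
In Python, from bench import robot gives the robot as it stands.
- The arm moves only by the tool carry_out, never from a script. Its argument "steps" is a list of rows, each a list of 3 entries, a list of its own where there are three numbers: the turn, a rotation vector about the tool's x, y, z in rad, then the shift along the tool's x, y, z in mm, then the opening in per cent of the stroke, from 0 (shut) to 100 (fully open). A call has 1 to 12 rows; each row shifts and turns the commanded pose from where the row before left it, along the tool's axes as they then stand; what a row does not reach is not made up. A row lasts 1/12 s, in which the tool goes at most 41.7 mm and 7.16 degrees, less where a joint would pass 70% of its speed; a pose out of reach is approached as far as the arm can. A call is refused whole if a number of a shift passes 41.7 or a number of a turn 0.125, either way. A call with a gripper value outside its range is refused whole. The fingers move at their own pace and stop on an object; "grip_force" is the grip in N (left out, the last holds). Time passes only in rows, so rows that do not move let the fingers close. It gives the time, the measured TCP pose, the force and the opening at its end, in the units of the state.
- robot.state(): the state, without advancing time (a new reading comes with each control period).
- robot.grab_frame(name): name is "scene" or "top" or "wrist"; returns the picture (400x640x3 uint8, blue, green, red); there is no depth.
- robot.calibration(name): a dict with "fx", "fy", "cx", "cy" (pixels), "rvec" (rotation vector, rad) and "tvec" (3), from world to camera coordinates, as OpenCV has them; the wrist camera has in their place "T_tool_cam" (4x4, takes a point from camera to tool coordinates, whose origin is the TCP and whose axes are the flange's). Camera axes: x right, y down, z forward; pixel columns grow to the right and rows downward; lengths in mm; the calibration is good to about 2 mm. A picture is of the moment at which its call begins: read the wrist's pose just before it. calibration takes no time and is no camera call.
- robot.close_job(): hands the job in, once; it reports no verdict.
The state is a dict: "t": time; "q": joint angles; "joint_vel": joint speeds; "tau": joint torques, N m; "tool_pos": TCP position; "tcp_rot": TCP orientation; "wrist_force": force on the tool from outside, world axes, zero at the start; "torque": the same for the moment, N m; "gripper_width": finger opening in mm.
Only numpy, scipy, OpenCV 4.12 (cv2) and the standard library are available. Lean on these libraries where they do the work, as an engineer would, in place of code of your own. Each camera call takes 0.05 s, during which the arm holds its last target.

## Working session

There is one attempt and no reset: what is moved stays moved. The work goes in short steps, Python scripts to look and compute and a tool call to move; the robot and the scene stay as the last step left them, time stands still between calls to the robot, and variables do not carry over. Pictures are saved under pics/ and viewed, and the job is handed in when it is done.

Besides the shell and the picture viewer there is one more tool, called after "Call:" as a command line: name --argument value ..., lists and objects as JSON in quotes. carry_out: Moves the arm, as the interface text tells. Its arguments: {"type":"object","properties":{"steps":{"type":"array"},"grip_force":{"type":"number"}},"required":["steps"]}

```bash
ls; mkdir -p pics
python3 - <<'E'
from bench import robot
import cv2
print(robot.state())
for n in ("scene","top","wrist"):
    print(n,robot.calibration(n))
    cv2.imwrite(f"pics/{n}0.png",robot.grab_frame(n))
E
```

```text
pics
{'t': 0.0, 'q': array([-1.36659832,  0.33282169, -0.06466047,  1.46096174,  0.0216388 ,
        1.34990253, -0.08850263]), 'joint_vel': array([-0.00116744, -0.00129463,  0.00066986,  0.00016562, -0.00022458,
        0.00147194, -0.00052185]), 'tau': array([-9.77192503e-04, -6.23259473e+01,  2.44971999e-02, -3.89894235e+01,
       -6.13275287e-02,  3.97022814e-02,  1.20188211e-04]), 'tool_pos': array([140.48519341, 608.56293367, 194.97547114]), 'tcp_rot': array([-2.03230590e-05,  1.13161084e-01,  9.93576409e-01, -6.98456624e-04]), 'wrist_force': array([ 0.01324615, -0.13725955, -0.46637191]), 'torque': array([ 0.01504427,  0.01123526, -0.01051582]), 'gripper_width': 87.09427642878245}
scene {'fx': 490.3436753523637, 'fy': 490.3436753523637, 'cx': 327.16574993259223, 'cy': 199.25959003413857, 'rvec': array([ 2.05191809,  1.55051202, -0.51831186]), 'tvec': array([-147.07700683, -322.08016324, 1624.5375598 ])}
top {'fx': 483.8562449570131, 'fy': 483.8562449570131, 'cx': 317.75499161125356, 'cy': 201.04144447878457, 'rvec': array([ 2.1236414 , -2.13612924,  0.18229674]), 'tvec': array([  -9.21222511,  545.79396362, 1480.70828716])}
wrist {'fx': 356.8716310902385, 'fy': 356.8716310902385, 'cx': 322.97818022148596, 'cy': 207.92948614144058, 'T_tool_cam': array([[ 1.46193213e-05, -9.59779810e-01, -2.80753835e-01,
         7.73509613e+01],
       [ 9.99999777e-01,  2.01547305e-04, -6.36934190e-04,
        -3.04713044e-01],
       [ 6.67901754e-04, -2.80753763e-01,  9.59779599e-01,
        -1.88772447e+02],
       [ 0.00000000e+00,  0.00000000e+00,  0.00000000e+00,
         1.00000000e+00]])}
```

View pics/scene0.png

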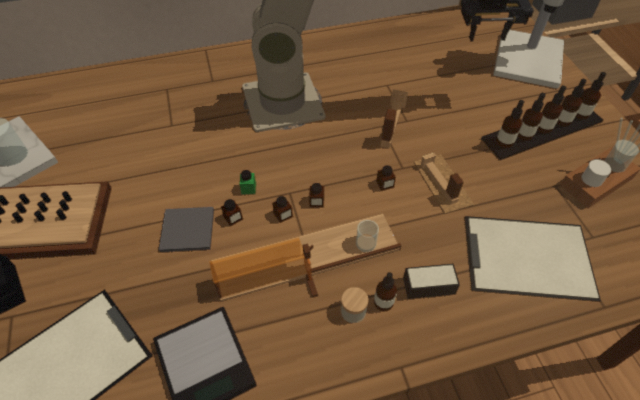

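View pics/top0.png

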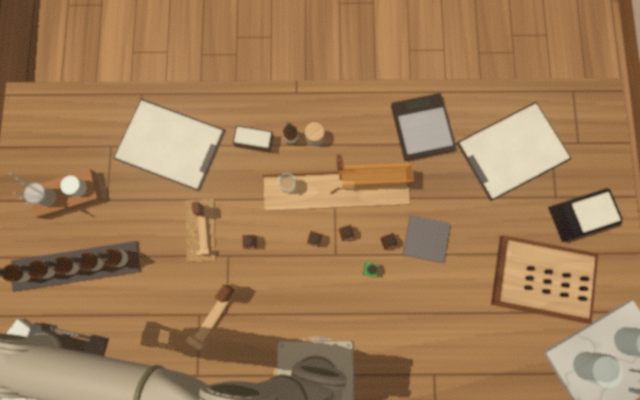

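View pics/wrist0.png

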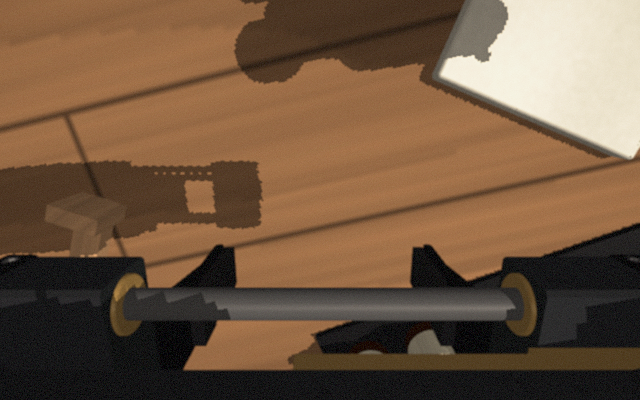

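```bash
cat > h.py <<'E'
import numpy as np, cv2
from bench import robot
from scipy.spatial.transform import Rotation as R
def w2p(n,P):
    c=robot.calibration(n); K=np.array([[c['fx'],0,c['cx']],[0,c['fy'],c['cy']],[0,0,1]])
    P=np.atleast_2d(np.array(P,float))
    if n=='wrist':
        T=wT()@c['T_tool_cam']; Ti=np.linalg.inv(T)
        rv,tv=cv2.Rodrigues(Ti[:3,:3])[0],Ti[:3,3]
    else: rv,tv=c['rvec'],c['tvec']
    return cv2.projectPoints(P,rv,tv,K,None)[0][:,0]
def wT():
    s=robot.state(); q=s['tcp_rot']
    T=np.eye(4); T[:3,:3]=R.from_quat(q,scalar_first=True).as_matrix(); T[:3,3]=s['tool_pos']; return T
def p2w(n,uv,z):
    c=robot.calibration(n); uv=np.atleast_2d(np.array(uv,float))
    d=np.c_[(uv[:,0]-c['cx'])/c['fx'],(uv[:,1]-c['cy'])/c['fy'],np.ones(len(uv))]
    if n=='wrist':
        T=wT()@c['T_tool_cam']; A,o=T[:3,:3],T[:3,3]
    else:
        Rm=cv2.Rodrigues(c['rvec'])[0]; A=Rm.T; o=-Rm.T@c['tvec']
    D=d@A.T; z=np.broadcast_to(z,(len(uv),))
    return o+D*((z-o[2])/D[:,2])[:,None]
def crop(img,x0,y0,x1,y1,k,name):
    cv2.imwrite(f"pics/{name}.png",cv2.resize(img[y0:y1,x0:x1],None,fx=k,fy=k,interpolation=cv2.INTER_CUBIC))
def st():
    s=robot.state(); T=wT(); print('t',round(s['t'],2),'pos',s['tool_pos'].round(1),'F',s['wrist_force'].round(1),'w',round(s['gripper_width'],1)); print('x',T[:3,0].round(3),'y',T[:3,1].round(3),'z',T[:3,2].round(3),'q',s['q'].round(2))
E
python3 - <<'E'
from h import *
t=cv2.imread('pics/top0.png');s=cv2.imread('pics/scene0.png')
crop(t,160,110,460,350,2.5,'tc')
crop(t,235,150,425,265,4.2,'tcab')
crop(s,200,70,480,280,2.8,'sc')
st()
for p in [[389,241],[347,233],[315,239],[249,241],[371,270],[288,183],[315,133],[427,239]]: print(p,p2w('top',p,50).round())
E
```

```text
t 0.15 pos [140.5 608.7 195.2] F [-0.2  0.3  0.2] w 86.7
x [-0.974  0.225 -0.   ] y [ 0.225  0.974 -0.001] z [-0.    -0.001 -1.   ] q [-1.37  0.33 -0.06  1.46  0.02  1.35 -0.09]
[389, 241] [[ 418. -233.   50.]]
[347, 233] [[ 444. -103.   50.]]
[315, 239] [[425.  -3.  50.]]
[249, 241] [[420. 202.  50.]]
[371, 270] [[ 329. -175.   50.]]
[288, 183] [[604.  82.  50.]]
[315, 133] [[769.  -5.  50.]]
[427, 239] [[ 423. -351.   50.]]
```

View pics/tc.png

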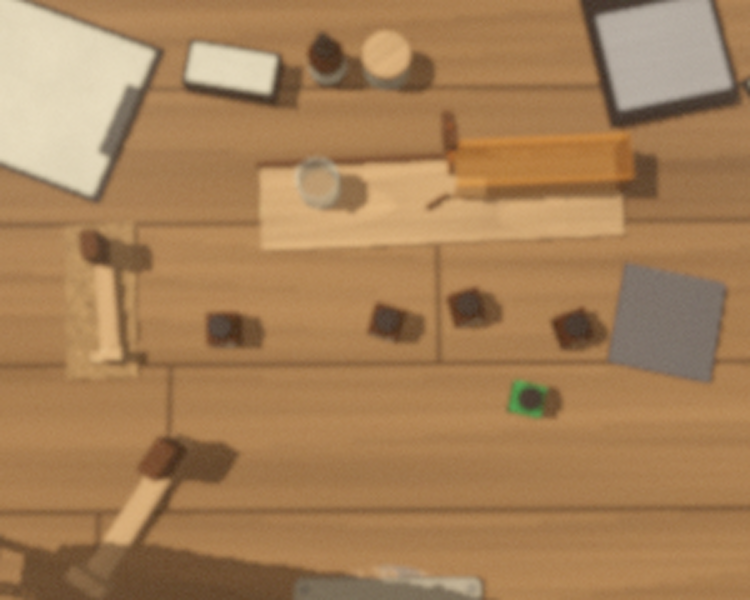

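View pics/tcab.png

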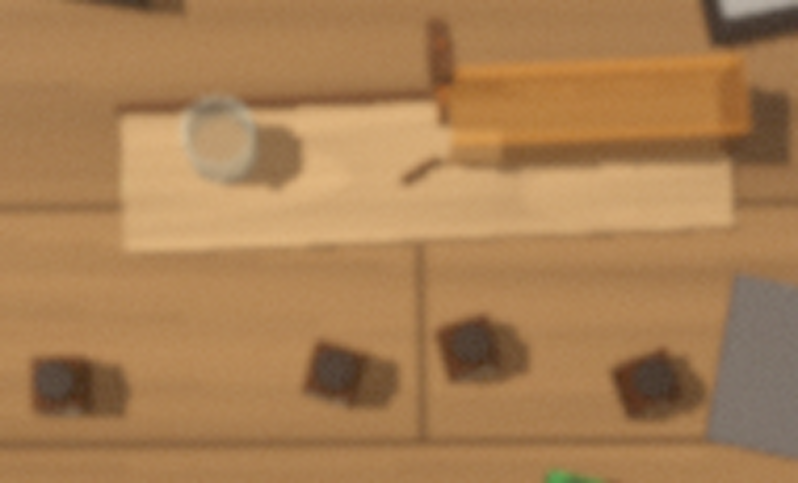

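View pics/sc.png

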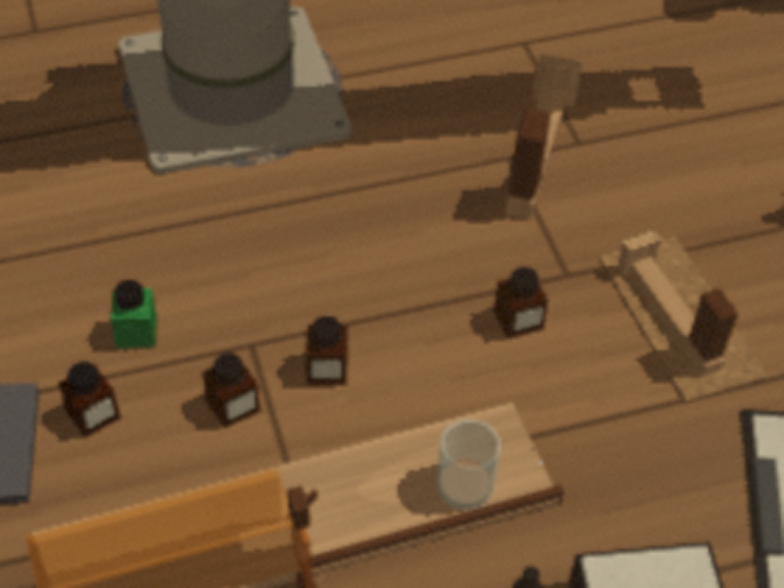

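Run:
```python
from h import *
f=lambda a:np.array(a)/4.2+np.array([235,150])
print('board z12',p2w('top',f([[124,250],[733,223],[731,160]]),12).round(1))
print('fence far-left z22',p2w('top',f([[120,106]]),22).round(1))
print('roof z96',p2w('top',f([[455,64],[742,55],[750,134],[450,146]]),96).round(1))
print('tab z128',p2w('top',f([[437,25]]),128).round(1))
print('leadin z24',p2w('top',f([[404,182],[437,161]]),24).round(1))
print('caps z68',p2w('top',f([[58,380],[338,370],[470,345],[655,378]]),68).round(1))
print('beaker rim z82',p2w('top',f([[221,131]]),82).round(1), 'base 12')
g=lambda a:np.array(a)/2.5+np.array([160,110])
print('slab z16',p2w('top',g([[625,264],[725,284],[712,381],[608,360]]),16).round(1))
print('mat z4',p2w('top',g([[65,228],[135,222],[139,375],[69,380]]),4).round(1))
print('pusher z88 handle',p2w('top',g([[95,246]]),88).round(1),'head z42',p2w('top',g([[92,358],[122,352]]),42).round(1))
print('jar/dropper/carton',p2w('top',g([[386,54]]),66).round(1),p2w('top',g([[322,50]]),140).round(1),p2w('top',g([[232,70]]),50).round(1))
print('big: handle',p2w('top',g([[161,457]]),88).round(1),p2w('top',g([[88,578]]),40).round(1))
```

```text
board z12 [[ 525.2  159.4   12. ]
 [ 543.4 -308.5   12. ]
 [ 592.8 -308.9   12. ]]
fence far-left z22 [[636.2 162.8  22. ]]
roof z96 [[ 649.2  -92.3   96. ]
 [ 654.7 -304.    96. ]
 [ 595.2 -307.5   96. ]
 [ 587.6  -87.7   96. ]]
tab z128 [[670.3 -78.  128. ]]
leadin z24 [[574.7 -55.7  24. ]
 [590.9 -81.2  24. ]]
caps z68 [[ 420.4  200.1   68. ]
 [ 426.5   -4.8   68. ]
 [ 444.3 -101.7   68. ]
 [ 419.3 -236.5   68. ]]
beaker rim z82 [[602.9  80.8  82. ]] base 12
slab z16 [[ 502.  -307.7   16. ]
 [ 475.5 -434.5   16. ]
 [ 352.5 -411.6   16. ]
 [ 379.6 -281.5   16. ]]
mat z4 [[555.4 416.    4. ]
 [562.8 325.2   4. ]
 [364.8 313.9   4. ]
 [359.  402.8   4. ]]
pusher z88 handle [[518.  354.9  88. ]] head z42 [[384.1 365.   42. ]
 [391.4 327.9  42. ]]
jar/dropper/carton [[768.1  -3.   66. ]] [[749.5  74.3 140. ]] [[753.1 196.   50. ]]
big: handle [[263.1 266.9  88. ]] [[119.2 360.4  40. ]]
```

```bash
cat >> h.py <<'E'
def go(pos,ydir_deg=None,T=None):
    """total tool-axis shift (in present axes) and turn about tool z to reach pos with tool y at heading ydir (world deg)"""
    T=wT() if T is None else T
    d=T[:3,:3].T@(np.array(pos,float)-T[:3,3])
    print('shift now-axes',d.round(1),'rows>=',round(np.linalg.norm(d)/41.7,1),end=' ')
    if ydir_deg is not None:
        cur=np.degrees(np.arctan2(T[1,1],T[0,1])); dl=(ydir_deg-cur+180)%360-180
        print('turn tool z',round(-np.radians(dl),3),'cur',round(cur,1),end=' ')
        a=-np.radians(dl); Rn=T[:3,:3]@R.from_rotvec([0,0,a]).as_matrix()
        print('shift in turned axes',(Rn.T@(np.array(pos)-T[:3,3])).round(1),end=' ')
    z=T[:3,2]; lv=np.cross(z,[0,0,-1]); print('level corr (tool)',(T[:3,:3].T@lv).round(4))
E
python3 - <<'E'
from h import *
go([620,-60,250],92.1)
E
```

```text
shift now-axes [-617.6 -543.8  -54.3] rows>= 19.8 turn tool z -0.263 cur 77.0 shift in turned axes [-454.7 -685.9  -54.3] level corr (tool) [-0.001  0.    -0.   ]
```

Call:
carry_out --steps '[[[0,0,-0.0877],[0,0,-18],100],[[0,0,-0.0877],[0,0,-18],100],[[0,0,-0.0877],[0,0,-18],100],[[0,0,0],[-22.7,-34.3,0],100],[[0,0,0],[-22.7,-34.3,0],100],[[0,0,0],[-22.7,-34.3,0],100],[[0,0,0],[-22.7,-34.3,0],100],[[0,0,0],[-22.7,-34.3,0],100],[[0,0,0],[-22.7,-34.3,0],100],[[0,0,0],[-22.7,-34.3,0],100],[[0,0,0],[-22.7,-34.3,0],100],[[0,0,0],[-22.7,-34.3,0],100]]'

```text
t: 1.15
tool_pos: [356.6, 306.0, 249.7]
tcp_rot: [-0.0, -0.018, 1.0, 0.0]
wrist_force: [1.5, 1.2, -0.4]
gripper_width: 86.5
```

Call:
carry_out --steps '[[[0,0,0],[-22.7,-34.3,0],100],[[0,0,0],[-22.7,-34.3,0],100],[[0,0,0],[-22.7,-34.3,0],100],[[0,0,0],[-22.7,-34.3,0],100],[[0,0,0],[-22.7,-34.3,0],100],[[0,0,0],[-22.7,-34.3,0],100],[[0,0,0],[-22.7,-34.3,0],100],[[0,0,0],[-22.7,-34.3,0],100],[[0,0,0],[-22.7,-34.3,0],0],[[0,0,0],[-22.7,-34.3,0],0],[[0,0,0],[-22.7,-34.3,0],0],[[0,0,0],[0,0,0],0]]'

```text
t: 2.15
tool_pos: [620.5, -68.4, 248.0]
tcp_rot: [-0.001, -0.014, 1.0, -0.003]
wrist_force: [0.6, -1.7, 0.6]
gripper_width: 68.0
```

Run:
```python
from h import *
st()
cv2.imwrite("pics/w1.png",robot.grab_frame('wrist'))
```

```text
t 2.15 pos [620.5 -68.4 248. ] F [ 0.6 -1.7  0.6] w 68.0
x [-1.    -0.028  0.002] y [-0.028  1.    -0.005] z [-0.002 -0.005 -1.   ] q [-0.42  0.34  0.6   1.41 -0.19  1.45  1.77]
```

View pics/w1.png

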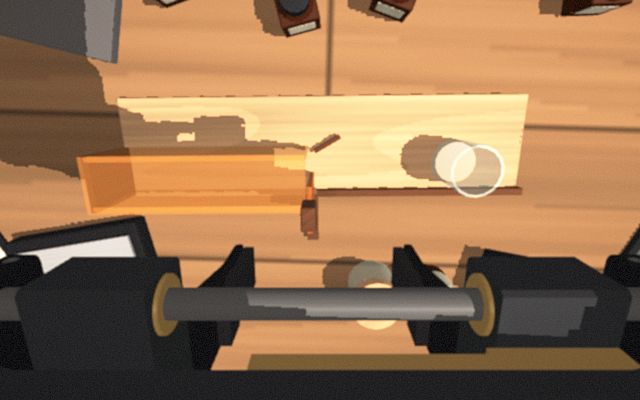

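Run:
```python
from h import *
i=cv2.imread('pics/w1.png'); crop(i,270,110,390,260,4,'w1c'); crop(i,70,80,550,240,1.66,'w1b')
```

```text
(no output)
```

View pics/w1c.png

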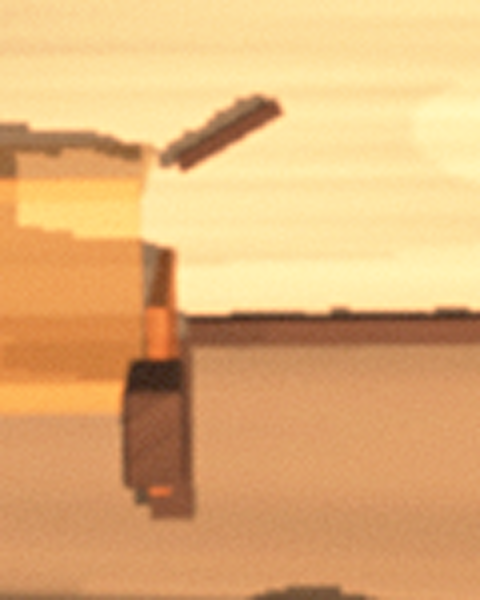

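View pics/w1b.png

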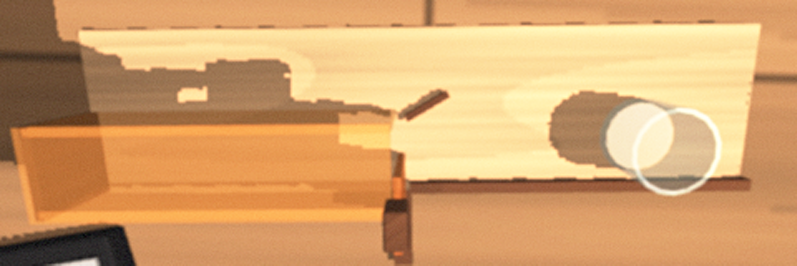

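Run:
```python
from h import *
c=lambda a:np.array(a)/4+[270,110]
b=lambda a:np.array(a)/1.66+[70,80]
print('tab',p2w('wrist',c([[128,392],[180,392],[188,480],[127,485]]),128).round(1))
print('board',p2w('wrist',b([[78,30],[760,24]]),12).round(1))
print('fence inner top',p2w('wrist',b([[410,180],[750,179]]),22).round(1))
print('roof',p2w('wrist',b([[10,128],[395,112],[385,222],[38,222]]),96).round(1))
print('lead',p2w('wrist',c([[165,160],[275,98]]),24).round(1))
print('beaker base',p2w('wrist',b([[640,136]]),14).round(1),'rim',p2w('wrist',b([[676,151]]),82).round(1))
# model projection
for o,yaw in [((619.5,-88),0.037),((619.5,-88),0.03)]:
    X=np.array([np.cos(yaw),np.sin(yaw)]);Y=np.array([-X[1],X[0]])
    m=lambda x,y,z:[*(np.array(o)+x*X+y*Y),z]
    pts=[m(-85,-214,12),m(-85,250,12),m(23,8,22),m(23,253,22),m(-26,-214,96),m(-26,0,96),m(26,0,96),m(-22,6,24),m(-40,36,24)]
    print(((w2p('wrist',pts)-[70,80])*1.66).round(0).tolist()); print(w2p('top',pts).round(1).tolist())
```

```text
tab [[632.9 -84.3 128. ]
 [632.5 -72.5 128. ]
 [653.5 -70.2 128. ]
 [655.2 -84.2 128. ]]
board [[ 542.7 -303.8   12. ]
 [ 524.8  163.2   12. ]]
fence inner top [[639.  -72.8  22. ]
 [630.8 170.7  22. ]]
roof [[ 598.2 -303.4   96. ]
 [ 582.3  -81.3   96. ]
 [ 648.2  -86.1   96. ]
 [ 654.8 -295.7   96. ]]
lead [[593.4 -80.5  24. ]
 [574.9 -49.6  24. ]]
beaker base [[603.5  90.9  14. ]] rim [[602.1  88.5  82. ]]
[[76.0, 30.0], [753.0, 25.0], [401.0, 184.0], [742.0, 182.0], [12.0, 134.0], [381.0, 131.0], [383.0, 218.0], [397.0, 122.0], [440.0, 95.0]]
[[408.4, 203.4], [264.7, 209.5], [338.2, 173.0], [262.7, 176.2], [412.0, 179.9], [342.5, 182.9], [341.6, 166.4], [339.5, 186.4], [330.5, 192.3]]
[[77.0, 27.0], [754.0, 27.0], [401.0, 184.0], [742.0, 184.0], [12.0, 131.0], [382.0, 131.0], [383.0, 218.0], [397.0, 122.0], [441.0, 96.0]]
[[408.3, 203.8], [264.5, 209.0], [338.2, 173.0], [262.7, 175.6], [411.9, 180.4], [342.5, 182.9], [341.7, 166.4], [339.5, 186.4], [330.4, 192.2]]
```

Call:
carry_out --steps '[[[0,0,0],[0,0,0],0],[[0,0,0],[0,0,0],0],[[0,0,0],[0,0,0],0],[[0,0,0],[0,0,0],0]]'

```text
t: 2.53
tool_pos: [618.9, -58.6, 250.1]
tcp_rot: [0.0, -0.019, 1.0, 0.0]
wrist_force: [1.2, -0.6, -0.6]
gripper_width: 37.9
```

Run:
```python
from h import *
st()
go([598,-80,108],92.1)
c=lambda a:np.array(a)/4+[270,110]
i=robot.grab_frame('wrist');cv2.imwrite("pics/w2.png",i)
crop(i,270,110,390,260,4,'w2c')
```

```text
t 2.53 pos [618.9 -58.6 250.1] F [ 1.2 -0.6 -0.6] w 37.9
x [-0.999 -0.038 -0.001] y [-0.038  0.999  0.001] z [ 0.001  0.001 -1.   ] q [-0.43  0.33  0.59  1.41 -0.19  1.45  1.77]
shift now-axes [ 21.8 -20.7 142.1] rows>= 3.5 turn tool z 0.002 cur 92.2 shift in turned axes [ 21.8 -20.8 142.1] level corr (tool) [0.001  0.0006 0.    ]
```

View pics/w2c.png

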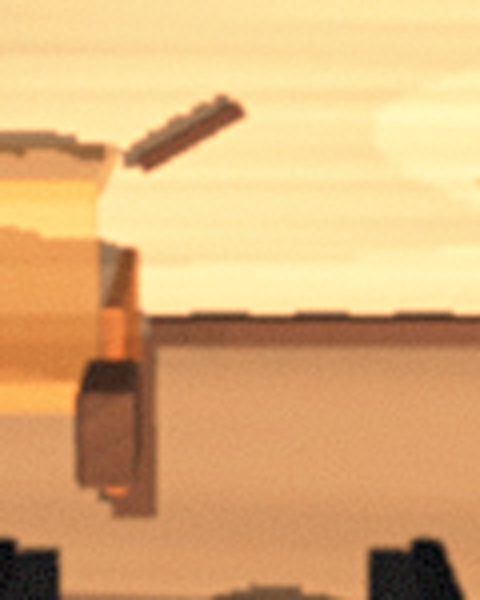

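Run:
```python
from h import *
c=lambda a:np.array(a)/4+[270,110]
print('tab',p2w('wrist',c([[80,393],[133,393],[135,485],[80,485]]),128).round(1))
print('fence',p2w('wrist',c([[150,318],[480,316]]),22).round(1))
print('lead',p2w('wrist',c([[127,160],[240,100]]),24).round(1))
print('panel edge',p2w('wrist',c([[120,248]]),12).round(1),p2w('wrist',c([[105,250]]),90).round(1))
```

```text
tab [[634.  -88.6 128. ]
 [633.5 -76.5 128. ]
 [655.7 -75.6 128. ]
 [656.2 -88.3 128. ]]
fence [[641.3 -76.9  22. ]
 [636.9  21.9  22. ]]
lead [[594.2 -84.7  24. ]
 [575.9 -52.8  24. ]]
panel edge [[622.3 -86.9  12. ]] [[608.1 -86.1  90. ]]
```

Call:
carry_out --steps '[[[0,0,0],[5.5,-5,35],0],[[0,0,0],[5.5,-5,35],0],[[0,0,0],[5.5,-5,35],0],[[0,0,0],[5.5,-5,35],0],[[0,0,0],[0,0,0],0],[[0,0,0],[0,0,0],0],[[0,0,0],[0,0,0],0]]'

```text
t: 3.17
tool_pos: [599.3, -80.3, 112.1]
tcp_rot: [0.001, -0.019, 1.0, 0.0]
wrist_force: [0.1, 0.1, 0.9]
gripper_width: 0.6
```

Call:
carry_out --steps '[[[0,0,0],[-8,0,0],0],[[0,0,0],[-8,0,0],0],[[0,0,0],[-6,0,0],0],[[0,0,0],[-6,0,0],0],[[0,0,0],[-6,0,0],0],[[0,0,0],[-6,0,0],0],[[0,0,0],[-4,0,0],0],[[0,0,0],[-4,0,0],0],[[0,0,0],[0,0,0],0]]'

```text
t: 3.92
tool_pos: [646.4, -79.0, 109.5]
tcp_rot: [-0.0, -0.018, 1.0, -0.0]
wrist_force: [0.0, 0.2, 0.2]
gripper_width: 0.6
```

Call:
carry_out --steps '[[[0,0,0],[-3,0,0],0],[[0,0,0],[-2,0,0],0],[[0,0,0],[0,0,0],0]]'

```text
t: 4.17
tool_pos: [651.0, -78.8, 109.7]
tcp_rot: [0.0, -0.018, 1.0, 0.0]
wrist_force: [0.2, -0.2, -0.0]
gripper_width: 0.6
```

Call:
carry_out --steps '[[[0,0,0],[-2,0,0],0],[[0,0,0],[-2,0,0],0],[[0,0,0],[0,0,0],0]]'

```text
t: 4.42
tool_pos: [655.1, -78.7, 109.7]
tcp_rot: [0.0, -0.018, 1.0, 0.0]
wrist_force: [-0.7, -0.4, -0.6]
gripper_width: 0.4
```

Run:
```python
from h import *
cv2.imwrite("pics/w3.png",robot.grab_frame('wrist'))
i=robot.grab_frame('scene');crop(i,220,200,420,330,4,'s3')
```

```text
(no output)
```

View pics/w3.png

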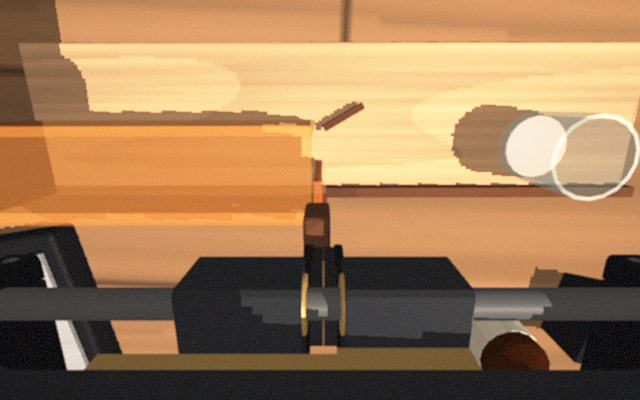

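View pics/s3.png

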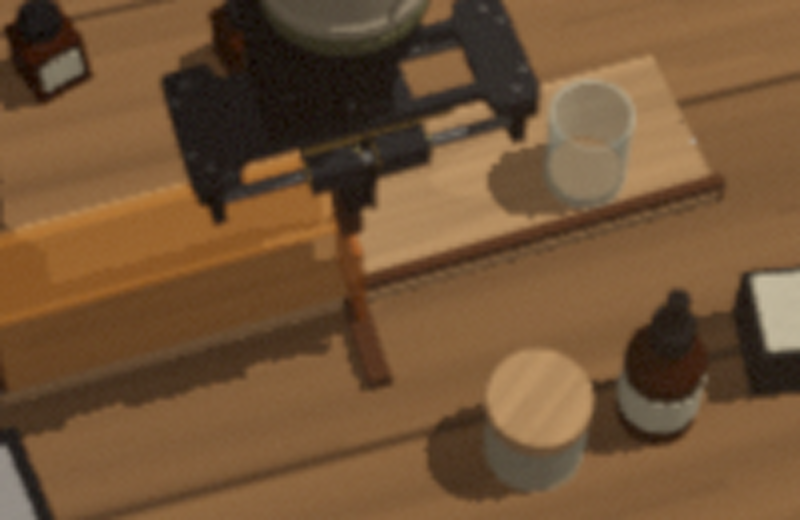

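Run:
```python
from h import *
st()
T=wT()
print('tcp px',w2p('wrist',T[:3,3]), 'pad px', w2p('wrist',T[:3,3]+[0,0,19]),w2p('wrist',T[:3,3]+[-9.5,0,0]))
print('tab centre',p2w('wrist',[[316,225]],128),'edges',p2w('wrist',[[316,217],[316,238]],128))
i=cv2.imread('pics/w3.png');crop(i,270,130,370,340,3,'w3c')
```

```text
t 4.52 pos [654.8 -78.8 109.7] F [-0.3 -0.4  1. ] w 0.7
x [-0.999 -0.036  0.   ] y [-0.036  0.999  0.   ] z [-0.  0. -1.] q [-0.35  0.51  0.56  1.49 -0.28  1.22  1.85]
tcp px [[323.48105971 245.4573833 ]] pad px [[323.48594797 259.46245694]] [[324.10216329 229.71608804]]
tab centre [[636.39288182 -83.26420905 128.        ]] edges [[632.15632165 -83.3947901  128.        ]
 [643.39866476 -83.04827383 128.        ]]
```

View pics/w3c.png

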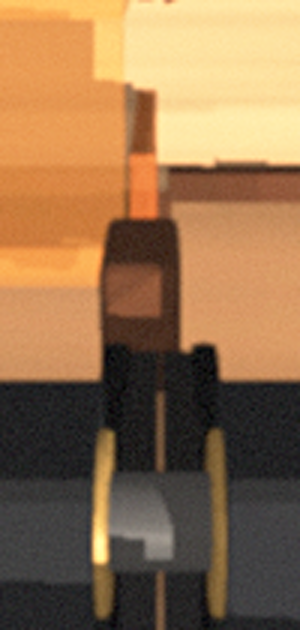

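```bash
python3 - <<'E'
from h import *
c=lambda a:np.array(a)/3+[270,130]
for z in (12,90,96,128): print(z,p2w('wrist',c([[143,85],[143,150],[143,218],[143,262],[143,318]]),z).round(1).tolist())
print(w2p('scene',[wT()[:3,3],[644,-82,128],[675,-82,128]]))
i=robot.grab_frame('scene');crop(i,280,220,340,310,8,'s4')
i=cv2.imread('pics/scene0.png');crop(i,280,220,340,310,8,'s4b')
E
python3 -c "
import cv2,numpy as np
cv2.imwrite('pics/s4x.png',cv2.resize(np.hstack([cv2.imread('pics/s4b.png'),cv2.imread('pics/s4.png')]),None,fx=.8,fy=.8))"
```

```text
12 [[619.8, -84.8, 12.0], [637.6, -84.2, 12.0], [656.8, -83.6, 12.0], [669.6, -83.2, 12.0], [686.4, -82.6, 12.0]]
90 [[608.3, -83.9, 90.0], [621.2, -83.5, 90.0], [635.2, -83.1, 90.0], [644.5, -82.8, 90.0], [656.7, -82.4, 90.0]]
96 [[607.4, -83.9, 96.0], [619.9, -83.4, 96.0], [633.5, -83.0, 96.0], [642.6, -82.7, 96.0], [654.4, -82.3, 96.0]]
128 [[602.7, -83.5, 128.0], [613.2, -83.2, 128.0], [624.7, -82.8, 128.0], [632.3, -82.6, 128.0], [642.3, -82.2, 128.0]]
[[308.81400067 255.06863494]
 [306.08943367 247.42411576]
 [309.48462573 258.63142442]]
```

View pics/s4x.png

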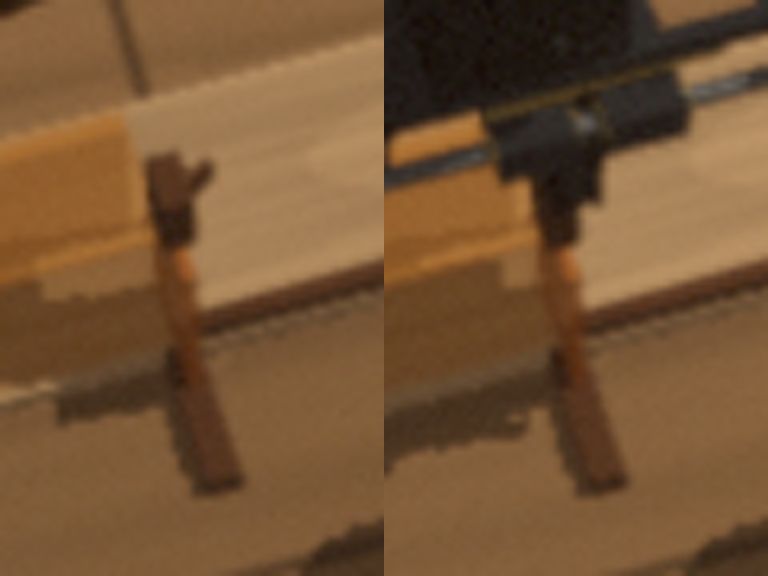

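Call:
carry_out --steps '[[[0,0,0],[0,0,-20],0],[[0,0,0],[0,0,-20],20],[[0,0,0],[11,-4,-10],60],[[0,0,0],[0,0,0],60],[[0,0,0],[0,0,0],60],[[0,0,0],[0,0,0],60],[[0,0,0],[0,0,0],60]]'

```text
t: 5.15
tool_pos: [643.7, -82.6, 158.5]
tcp_rot: [-0.001, -0.018, 1.0, 0.0]
wrist_force: [0.5, -0.3, -1.2]
gripper_width: 32.6
```

Run:
```python
from h import *
st()
i=robot.grab_frame('wrist');crop(i,240,90,400,300,2.8,'w4c')
```

```text
t 5.15 pos [643.7 -82.6 158.5] F [ 0.5 -0.3 -1.2] w 32.6
x [-0.999 -0.037  0.002] y [-0.037  0.999  0.   ] z [-0.002  0.    -1.   ] q [-0.37  0.45  0.58  1.47 -0.25  1.3   1.84]
```

View pics/w4c.png

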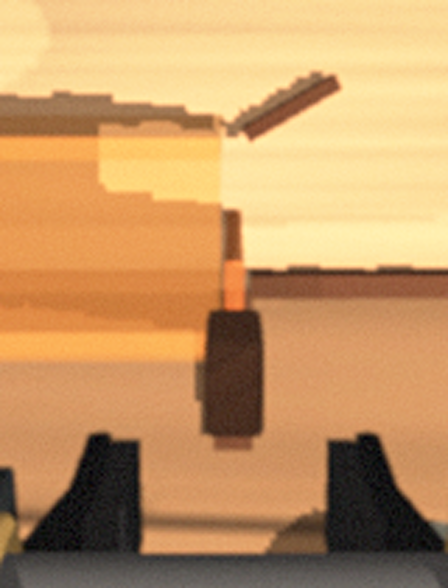

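Run:
```python
from h import *
c=lambda a:np.array(a)/2.8+[240,90]
print(p2w('wrist',c([[233,310],[233,435],[205,400],[262,400]]),128).round(1))
print(p2w('wrist',c([[233,310],[233,210]]),96).round(1), p2w('wrist',c([[233,310]]),84).round(1))
print('tcp',(w2p('wrist',wT()[:3,3])-[240,90])*2.8)
```

```text
[[625.6 -83.6 128. ]
 [656.1 -82.4 128. ]
 [647.6 -89.3 128. ]
 [647.1 -76.  128. ]]
[[634.2 -83.3  96. ]
 [608.  -84.2  96. ]] [[637.5 -83.1  84. ]]
tcp [[233.74655442 435.2826827 ]]
```

Call:
carry_out --steps '[[[0,0,0],[0,0,20],60],[[0,0,0],[0,0,20],60],[[0,0,0],[0,0,17.5],60],[[0,0,0],[0,0,0],10],[[0,0,0],[0,0,0],0],[[0,0,0],[0,0,0],0],[[0,0,0],[0,0,0],0],[[0,0,0],[0,0,0],0],[[0,0,0],[0,0,0],0]]' --grip_force 15

```text
t: 5.95
tool_pos: [644.4, -83.2, 103.1]
tcp_rot: [0.001, -0.018, 1.0, 0.0]
wrist_force: [0.5, 0.8, 0.6]
gripper_width: 20.3
```

Call:
carry_out --steps '[[[0,0,0],[0,0,0],0],[[0,0,0],[0,0,0],0],[[0,0,0],[0,0,0],0]]'

```text
t: 6.2
tool_pos: [644.0, -83.2, 102.4]
tcp_rot: [0.0, -0.018, 1.0, 0.0]
wrist_force: [0.3, 0.1, 0.1]
gripper_width: 3.1
```

Run:
```python
from h import *
t=cv2.imread('pics/top0.png'); crop(t,310,140,370,200,10,'t5')
s=cv2.imread('pics/scene0.png'); crop(s,280,220,340,310,8,'s5')
cv2.imwrite('pics/w5.png',robot.grab_frame('wrist'))
```

```text
(no output)
```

View pics/t5.png

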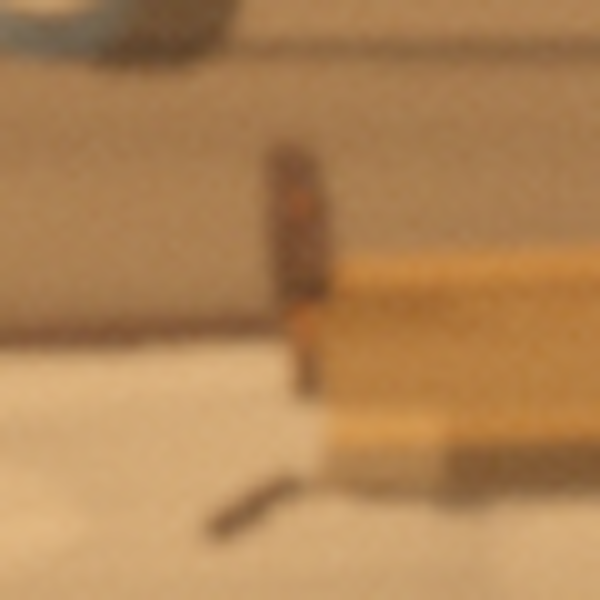

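View pics/s5.png

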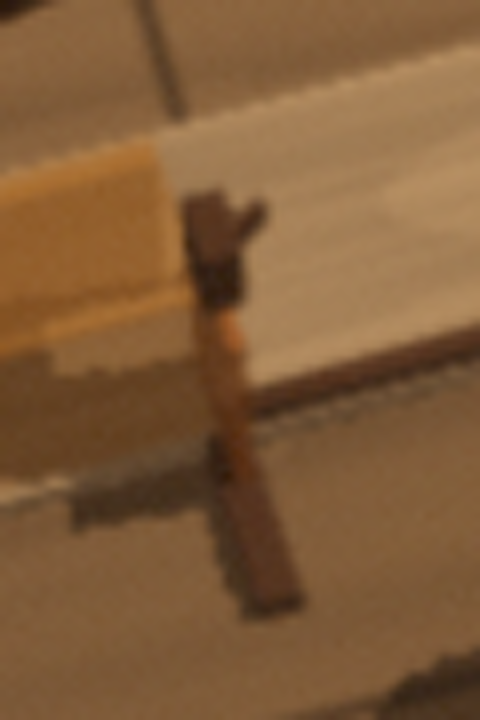

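View pics/w5.png

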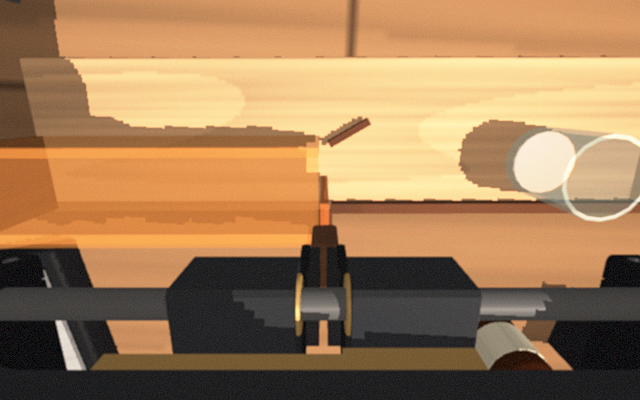

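Run:
```python
from h import *
st()
i=robot.grab_frame('scene')
p=wT()[:3,3]; pts=[p,p+[0,0,19],p+[0,0,70],[633,-82,128],[656,-82,128],[633,-82,96],[656,-82,96]]
for k,(u,v) in enumerate(w2p('scene',pts)): print(((u-280)*8,(v-200)*8))
cv2.imwrite('pics/s6.png',cv2.resize(i[200:290,280:360],None,fx=8,fy=6.6,interpolation=2)); crop(i,280,200,360,275,8,'s6')
```

```text
t 6.25 pos [644.  -83.1 102.3] F [ 0.3 -0.3  0.5] w 1.5
x [-0.999 -0.036 -0.   ] y [-0.036  0.999  0.   ] z [ 0.  0. -1.] q [-0.35  0.49  0.56  1.53 -0.27  1.2   1.86]
(np.float64(207.58264131253964), np.float64(426.45944471018765))
(np.float64(205.5842106945779), np.float64(392.5942077843388))
(np.float64(199.94805465885565), np.float64(297.0843823316693))
(np.float64(199.2838070268881), np.float64(348.25962095981595))
(np.float64(219.12659341862627), np.float64(413.75937102393596))
(np.float64(202.7535579923442), np.float64(405.6944033882221))
(np.float64(222.1982542888927), np.float64(470.4134170104212))
```

View pics/s6.png

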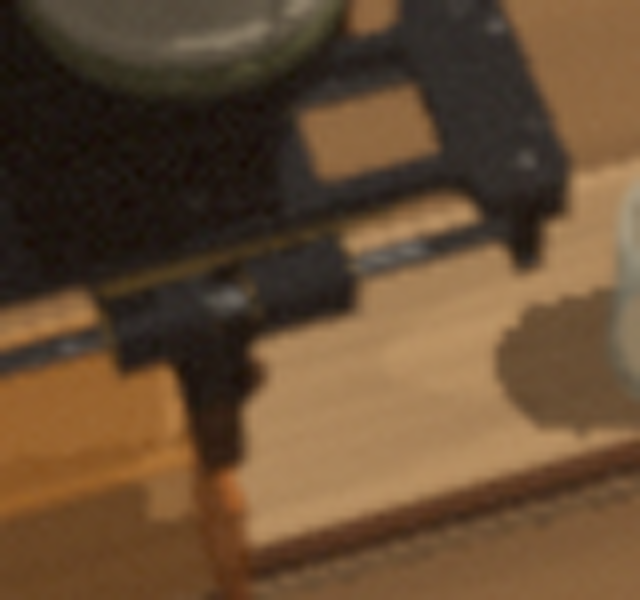

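Call:
carry_out --steps '[[[0,0,0],[-4,0,0],0],[[0,0,0],[-4,0,0],0],[[0,0,0],[-4,0,0],0],[[0,0,0],[-4,0,0],0],[[0,0,0],[-4,0,0],0],[[0,0,0],[0,0,0],0],[[0,0,0],[0,0,0],0]]'

```text
t: 6.88
tool_pos: [664.6, -82.3, 102.3]
tcp_rot: [0.0, -0.018, 1.0, -0.0]
wrist_force: [0.7, 1.1, 2.5]
gripper_width: 0.7
```

```bash
python3 - <<'E'
from h import *
st()
i=robot.grab_frame('wrist');crop(i,240,90,400,300,2.8,'w7c')
i=robot.grab_frame('scene'); crop(i,280,200,360,300,6,'s7')
E
python3 -c "
import cv2,numpy as np
a=cv2.imread('pics/w7c.png');b=cv2.imread('pics/s7.png');h=588
b=cv2.resize(b,(340,425)); c=np.zeros((588,800,3),np.uint8); c[:588,:448]=a; c[:425,455:795]=b; cv2.imwrite('pics/x7.png',c)"
```

```text
t 6.88 pos [664.6 -82.3 102.3] F [0.7 1.1 2.5] w 0.7
x [-0.999 -0.037 -0.001] y [-0.037  0.999 -0.   ] z [ 0.001  0.    -1.   ] q [-0.34  0.53  0.55  1.47 -0.29  1.22  1.86]
```

View pics/x7.png

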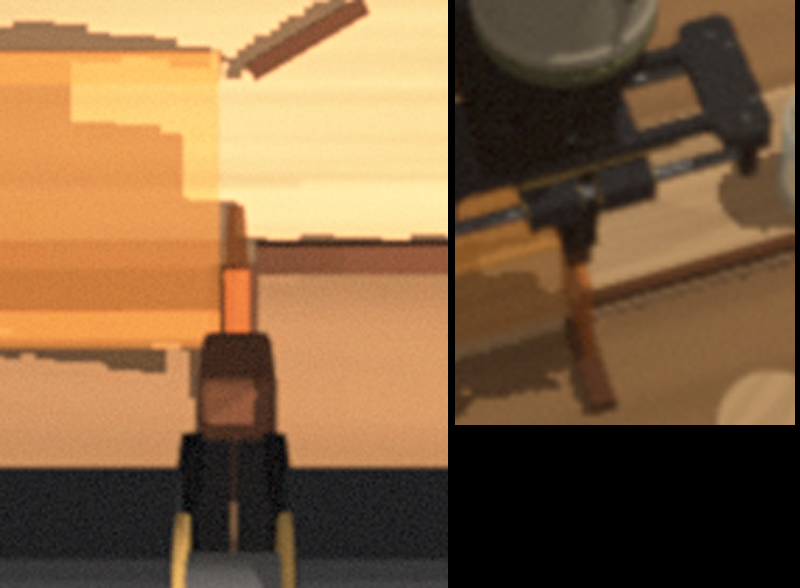

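Run:
```python
from h import *
c=lambda a:np.array(a)/2.8+[240,90]
print(p2w('wrist',c([[235,333],[235,203],[240,243]]),96).round(1),p2w('wrist',c([[235,372],[235,433]]),128).round(1))
print('lead',p2w('wrist',c([[235,70],[365,2]]),24).round(1),'fence',p2w('wrist',c([[300,241]]),22).round(1))
```

```text
[[644.5 -82.8  96. ]
 [617.9 -83.7  96. ]
 [625.8 -82.5  96. ]] [[642.  -82.9 128. ]
 [653.3 -82.5 128. ]]
lead [[594.8 -84.5  24. ]
 [576.9 -52.1  24. ]] fence [[639.5 -65.1  22. ]]
```

Call:
carry_out --steps '[[[0,0,0],[-4,0,0],0],[[0,0,0],[-4,0,0],0],[[0,0,0],[-4,0,0],0],[[0,0,0],[-4,0,0],0],[[0,0,0],[-4,0,0],0],[[0,0,0],[-4,0,0],0],[[0,0,0],[0,0,0],0]]'

```text
t: 7.57
tool_pos: [688.6, -81.6, 102.3]
tcp_rot: [0.0, -0.018, 1.0, -0.0]
wrist_force: [-0.1, 1.1, 2.8]
gripper_width: 0.4
```

Run:
```python
from h import *
st()
i=robot.grab_frame('wrist');crop(i,240,70,400,280,2.8,'w8c')
```

```text
t 7.57 pos [688.6 -81.6 102.3] F [-0.1  1.1  2.8] w 0.4
x [-0.999 -0.036 -0.   ] y [-0.036  0.999 -0.   ] z [ 0. -0. -1.] q [-0.32  0.59  0.55  1.4  -0.31  1.24  1.86]
```

View pics/w8c.png

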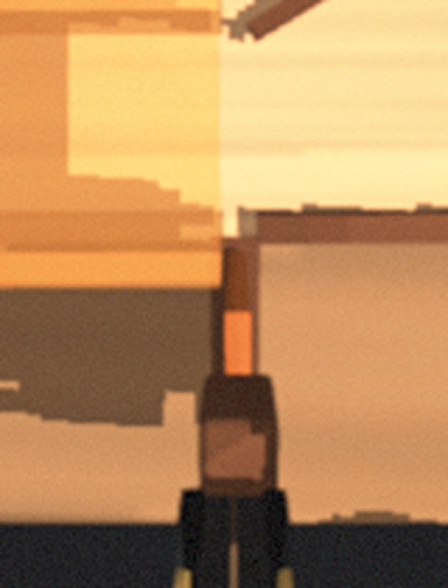

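Call:
carry_out --steps '[[[0,0,0],[-4,0,0],0],[[0,0,0],[-3,0,0],0],[[0,0,0],[-3,0,0],0],[[0,0,0],[0,0,0],0]]'

```text
t: 7.95
tool_pos: [698.6, -81.1, 101.9]
tcp_rot: [0.0, -0.018, 1.0, -0.0]
wrist_force: [1.1, 0.1, 1.5]
gripper_width: 0.3
```

Run:
```python
from h import *
c=lambda a:np.array(a)/2.8+[240,70]
st()
i=robot.grab_frame('wrist');crop(i,240,70,400,280,2.8,'w9c')
```

```text
t 7.95 pos [698.6 -81.1 101.9] F [1.1 0.1 1.5] w 0.3
x [-0.999 -0.037 -0.   ] y [-0.037  0.999 -0.   ] z [ 0. -0. -1.] q [-0.31  0.61  0.54  1.36 -0.32  1.25  1.86]
```

View pics/w9c.png

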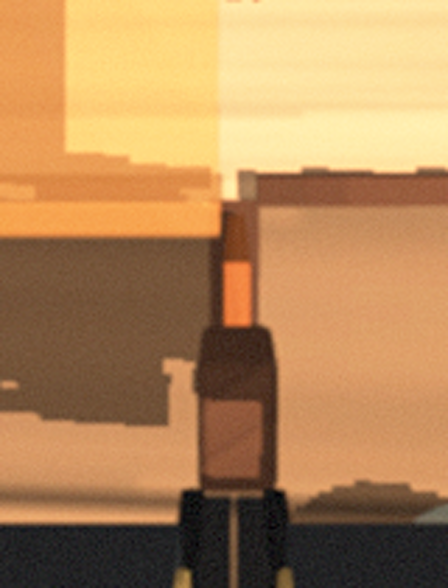

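Run:
```python
from h import *
c=lambda a:np.array(a)/2.8+[240,70]
print(p2w('wrist',c([[235,328],[235,205]]),96).round(1),p2w('wrist',c([[235,372],[235,483]]),128).round(1))
print('fence',p2w('wrist',c([[300,174]]),22).round(1))
```

```text
[[666.  -82.   96. ]
 [641.7 -82.9  96. ]] [[666.2 -82.1 128. ]
 [686.3 -81.3 128. ]]
fence [[640.8 -65.7  22. ]]
```

Call:
carry_out --steps '[[[0,0,0],[0,0,0],40],[[0,0,0],[0,0,0],50],[[0,0,0],[0,0,0],60],[[0,0,0],[0,0,-20],100],[[0,0,0],[0,0,-35],100],[[0,0,0],[0,0,-35],100],[[0,0,0],[12,12,-20],100],[[0,0,0],[20,27,0],100],[[0,0,0],[20,27,0],100],[[0,0,0],[20,27,0],100],[[0,0,0],[20,27,0],100],[[0,0,0],[10,20,0],100]]'

```text
t: 9.0
tool_pos: [588.7, 57.5, 212.2]
tcp_rot: [-0.0, -0.019, 1.0, 0.001]
wrist_force: [0.1, 1.1, -1.0]
gripper_width: 72.6
```

Call:
carry_out --steps '[[[0,0,0],[0,0,0],100],[[0,0,0],[0,0,0],100],[[0,0,0],[0,0,0],100],[[0,0,0],[0,0,0],100]]'

```text
t: 9.33
tool_pos: [591.3, 53.5, 212.2]
tcp_rot: [0.0, -0.017, 1.0, -0.0]
wrist_force: [-0.8, 0.2, 0.7]
gripper_width: 86.5
```

Run:
```python
from h import *
st()
i=robot.grab_frame('wrist');cv2.imwrite('pics/w10.png',i)
i=robot.grab_frame('top');crop(i,180,130,440,290,3,'t10')
```

```text
t 9.33 pos [591.3  53.5 212.2] F [-0.8  0.2  0.7] w 86.5
x [-0.999 -0.034 -0.   ] y [-0.034  0.999 -0.001] z [ 0.    -0.001 -1.   ] q [-0.62  0.27  0.55  1.55 -0.14  1.36  1.55]
```

View pics/w10.png

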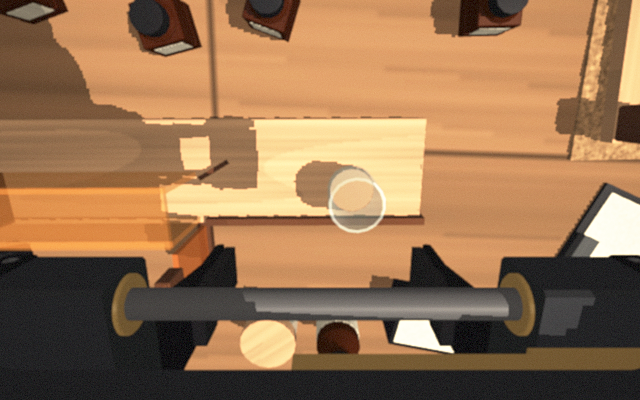

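View pics/t10.png

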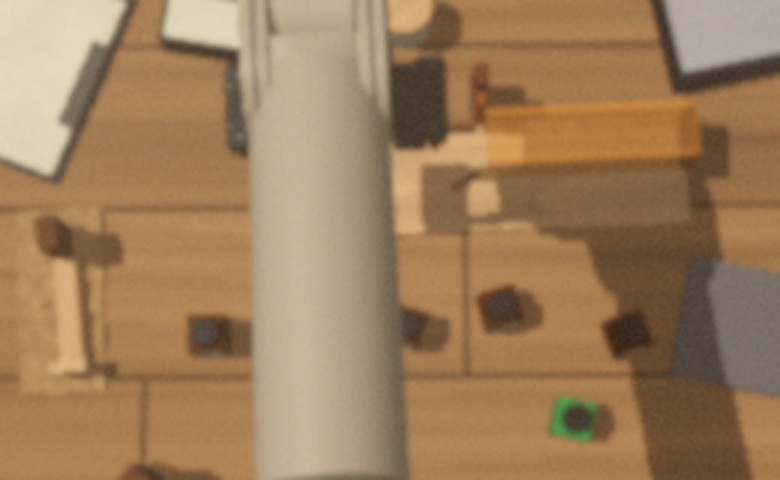

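Run:
```python
from h import *
print(p2w('wrist',[[357,205]],82),p2w('wrist',[[351,190]],14))
g=p2w('wrist',[[357,205]],82)[0]
print('r',p2w('wrist',[[329,205],[385,205]],82)[:,1])
go([g[0],g[1],130],92.1);go([g[0],g[1],45],92.1)
```

```text
[[603.07885087  85.07903231  82.        ]] [[605.0013109   84.62083822  14.        ]]
r [ 59.10118217 111.04935477]
shift now-axes [-12.9  31.1  82. ] rows>= 2.1 turn tool z -0.002 cur 92.0 shift in turned axes [-13.   31.1  82. ] level corr (tool) [-0.0006 -0.0002  0.    ]
shift now-axes [-12.9  31.2 167. ] rows>= 4.1 turn tool z -0.002 cur 92.0 shift in turned axes [-13.   31.1 167. ] level corr (tool) [-0.0006 -0.0002  0.    ]
```

Call:
carry_out --steps '[[[0,0,0],[-6.5,15.5,30],100],[[0,0,0],[-6.5,15.5,30],100],[[0,0,0],[0,0,20],100],[[0,0,0],[0,0,0],100],[[0,0,0],[0,0,29],100],[[0,0,0],[0,0,29],100],[[0,0,0],[0,0,29],100],[[0,0,0],[0,0,0],100],[[0,0,0],[0,0,0],50],[[0,0,0],[0,0,0],30],[[0,0,0],[0,0,0],30],[[0,0,0],[0,0,0],30]]' --grip_force 12

```text
t: 10.43
tool_pos: [604.1, 86.5, 47.4]
tcp_rot: [0.001, -0.018, 1.0, 0.0]
wrist_force: [-0.0, 0.7, 0.0]
gripper_width: 67.7
```

Call:
carry_out --steps '[[[0,0,0],[0,0,0],30],[[0,0,0],[0,0,0],30],[[0,0,0],[0,0,0],30]]'

```text
t: 10.68
tool_pos: [603.3, 86.4, 46.0]
tcp_rot: [0.001, -0.018, 1.0, 0.0]
wrist_force: [-0.5, -0.5, 3.9]
gripper_width: 53.9
```

Call:
carry_out --steps '[[[0,0,0],[0,0,-15],30],[[0,0,0],[0,0,-25],30],[[0,0,0],[0,0,-30],30],[[0,0,0],[0,0,-30],30],[[0,0,0],[0,0,-20],30],[[0,0,0],[0,0,0],30]]'

```text
t: 11.18
tool_pos: [605.0, 86.7, 170.0]
tcp_rot: [0.003, -0.018, 1.0, 0.001]
wrist_force: [1.0, 0.6, -0.5]
gripper_width: 53.7
```

Run:
```python
from h import *
st()
go([427,-359,166],92.1)
```

```text
t 11.18 pos [605.   86.7 170. ] F [ 1.   0.6 -0.5] w 53.7
x [-0.999 -0.036 -0.006] y [-0.036  0.999  0.002] z [ 0.006  0.002 -1.   ] q [-0.64  0.33  0.53  1.57 -0.17  1.28  1.52]
shift now-axes [ 194. -439.    2.] rows>= 11.5 turn tool z -0.001 cur 92.1 shift in turned axes [ 194.2 -438.9    2. ] level corr (tool) [0.0019 0.0064 0.    ]
```

Call:
carry_out --steps '[[[0,0,0],[5,-12,0],30],[[0,0,0],[9,-21,0],30],[[0,0,0],[13,-29,0],30],[[0,0,0],[13,-29,0],30],[[0,0,0],[13,-29,0],30],[[0,0,0],[13,-29,0],30],[[0,0,0],[13,-29,0],30],[[0,0,0],[13,-29,0],30],[[0,0,0],[13,-29,0],30],[[0,0,0],[13,-29,0],30],[[0,0,0],[13,-29,0],30],[[0,0,0],[13,-29,0],30]]'

```text
t: 12.18
tool_pos: [468.1, -243.1, 163.7]
tcp_rot: [-0.001, -0.018, 1.0, 0.0]
wrist_force: [0.1, 0.7, -2.0]
gripper_width: 54.1
```

Call:
carry_out --steps '[[[0,0,0],[13,-29,0],30],[[0,0,0],[13,-29,0],30],[[0,0,0],[13,-29,0],30],[[0,0,0],[8,-19,0],30],[[0,0,0],[3,-10,0],30],[[0,0,0],[0,0,0],30],[[0,0,0],[0,0,0],30],[[0,0,0],[0,0,0],30]]'

```text
t: 12.85
tool_pos: [424.6, -358.2, 164.3]
tcp_rot: [-0.001, -0.019, 1.0, 0.001]
wrist_force: [-0.4, -0.4, -0.9]
gripper_width: 53.8
```

Run:
```python
from h import *
st()
go([427,-359,51],92.1)
i=robot.grab_frame('wrist');cv2.imwrite('pics/w11.png',i)
```

```text
t 12.85 pos [ 424.6 -358.2  164.3] F [-0.4 -0.4 -0.9] w 53.8
x [-0.999 -0.037  0.001] y [-0.037  0.999  0.001] z [-0.001  0.001 -1.   ] q [-0.08  0.25  0.82  1.73 -0.19  1.25  2.39]
shift now-axes [ -2.5  -1.1 113.3] rows>= 2.7 turn tool z 0.0 cur 92.1 shift in turned axes [ -2.5  -1.  113.3] level corr (tool) [ 0.0013 -0.0011  0.    ]
```

View pics/w11.png

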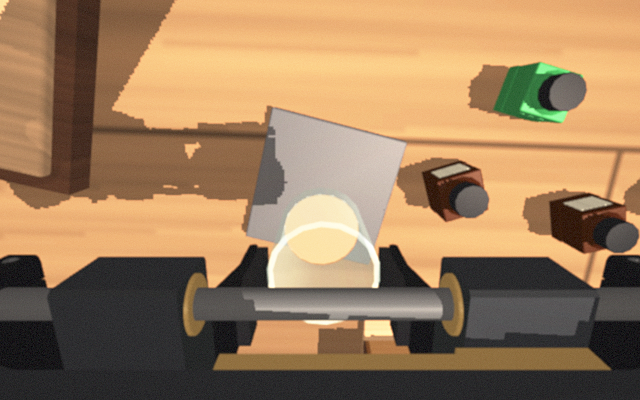

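Run:
```python
from h import *
p=p2w('wrist',[[272,107],[406,142],[247,233]],16);print(p.round(1),(p[1]+p[2])/2)
```

```text
[[ 352.2 -407.4   16. ]
 [ 379.  -282.4   16. ]
 [ 475.2 -432.8   16. ]] [ 427.08816403 -357.6161002    16.        ]
```

Call:
carry_out --steps '[[[0,0,0],[-1,0,35],30],[[0,0,0],[-1,0,35],30],[[0,0,0],[0,0,25],30],[[0,0,0],[0,0,10],30],[[0,0,0],[0,0,0],30],[[0,0,0],[0,0,5],30],[[0,0,0],[0,0,0],30],[[0,0,0],[0,0,0],30]]'

```text
t: 13.57
tool_pos: [427.7, -359.6, 56.5]
tcp_rot: [0.001, -0.018, 1.0, -0.0]
wrist_force: [0.0, -0.6, -0.0]
gripper_width: 53.8
```

Call:
carry_out --steps '[[[0,0,0],[0,0,3],30],[[0,0,0],[0,0,2],30],[[0,0,0],[0,0,0],30],[[0,0,0],[0,0,0],30]]'

```text
t: 13.9
tool_pos: [426.9, -359.2, 50.3]
tcp_rot: [0.0, -0.018, 1.0, 0.0]
wrist_force: [-0.4, 0.3, -0.4]
gripper_width: 53.7
```

Call:
carry_out --steps '[[[0,0,0],[0,0,1],30],[[0,0,0],[0,0,0],30]]'

```text
t: 14.07
tool_pos: [427.3, -359.6, 49.9]
tcp_rot: [0.001, -0.018, 1.0, -0.0]
wrist_force: [-1.0, 1.0, 5.4]
gripper_width: 54.0
```

Call:
carry_out --steps '[[[0,0,0],[0,0,0],75],[[0,0,0],[0,0,0],85],[[0,0,0],[0,0,0],100],[[0,0,0],[0,0,0],100],[[0,0,0],[0,0,-25],100],[[0,0,0],[0,0,-40],100],[[0,0,0],[0,0,-40],100],[[0,0,0],[0,0,-25],100],[[0,0,0],[0,20,-10],100],[[0,0,0],[0,30,0],100],[[0,0,0],[0,30,0],100],[[0,0,0],[0,20,0],100]]'

```text
t: 15.07
tool_pos: [423.3, -256.9, 189.2]
tcp_rot: [0.0, -0.019, 1.0, 0.0]
wrist_force: [0.9, -0.5, -0.5]
gripper_width: 86.9
```

Call:
carry_out --steps '[[[0,0,0],[0,0,0],100],[[0,0,0],[0,0,0],100],[[0,0,0],[0,0,0],100]]'

```text
t: 15.32
tool_pos: [423.2, -259.9, 189.3]
tcp_rot: [0.0, -0.018, 1.0, -0.0]
wrist_force: [-0.5, 0.3, -0.1]
gripper_width: 86.8
```

Run:
```python
from h import *
st()
i=robot.grab_frame('wrist');cv2.imwrite('pics/w12.png',i)
```

```text
t 15.32 pos [ 423.2 -259.9  189.3] F [-0.5  0.3 -0.1] w 86.8
x [-0.999 -0.036 -0.   ] y [-0.036  0.999 -0.   ] z [ 0. -0. -1.] q [-0.28  0.03  0.77  1.84 -0.02  1.28  2.1 ]
```

View pics/w12.png

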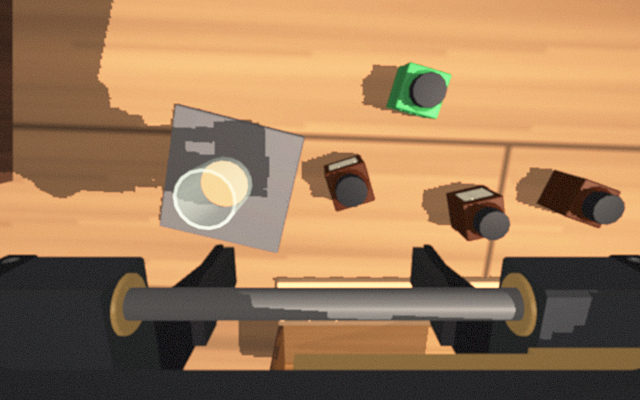

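Run:
```python
from h import *
i=cv2.imread('pics/w12.png'); crop(i,310,140,390,220,7,'w12a'); crop(i,430,160,640,250,3.8,'w12b')
print(p2w('wrist',[[351,191],[491,223],[602,207]],68).round(1))
```

```text
[[ 419.6 -235.9   68. ]
 [ 445.2 -106.1   68. ]
 [ 426.4   -8.5   68. ]]
```

View pics/w12a.png

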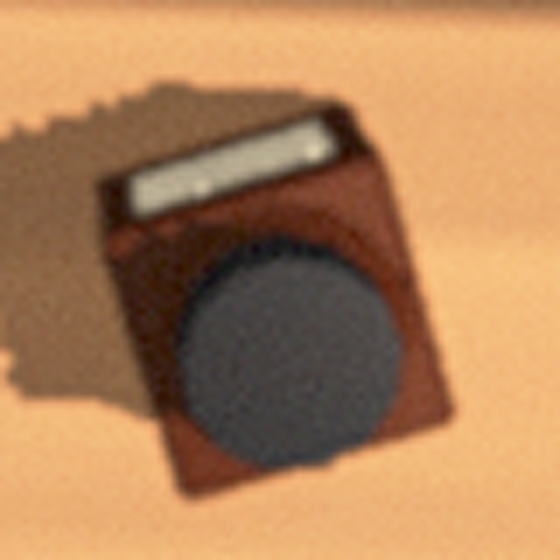

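View pics/w12b.png

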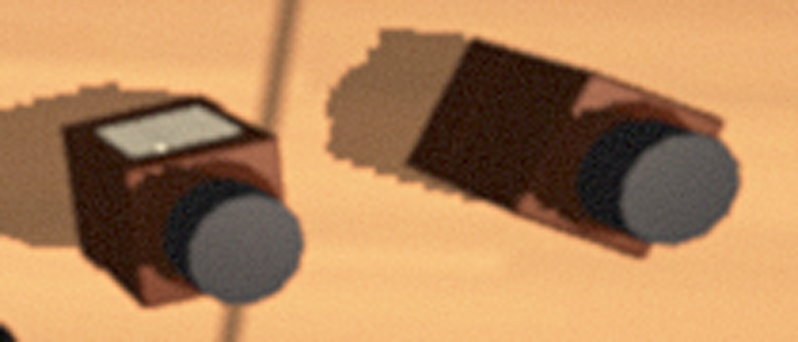

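Run:
```python
from h import *
a=lambda p:np.array(p)/7+[310,140]
b=lambda p:np.array(p)/3.8+[430,160]
A=p2w('wrist',a([[110,250],[375,155],[450,412],[190,495]]),48);print(A.round(1),A.mean(0))
ang=lambda p,q:np.degrees(np.arctan2(q[1]-p[1],q[0]-p[0]))
print([round(ang(A[i],A[(i+1)%4]),1) for i in range(4)],[np.linalg.norm(A[i]-A[(i+1)%4]).round(1) for i in range(4)])
B=p2w('wrist',b([[127,170],[275,137]]),48);print(B.round(1),ang(*B))
C=p2w('wrist',b([[585,75],[722,122],[515,200],[648,255]]),48);print(C.round(1),C.mean(0),ang(C[0],C[1]),ang(C[2],C[3]),ang(C[0],C[2]))
m=A.mean(0)
go([m[0],m[1],100],73); go([m[0],m[1],15],73)
```

```text
[[ 410.5 -258.7   48. ]
 [ 396.5 -224.1   48. ]
 [ 431.3 -211.5   48. ]
 [ 444.4 -246.4   48. ]] [ 420.67277032 -235.16214442   48.        ]
[np.float64(112.0), np.float64(19.9), np.float64(-69.5), np.float64(-160.0)] [np.float64(37.4), np.float64(37.0), np.float64(37.3), np.float64(36.1)]
[[ 434.1 -125.5   48. ]
 [ 424.2  -89.7   48. ]] 105.41354878652824
[[405.8 -15.8  48. ]
 [416.4  21.2  48. ]
 [438.5 -25.8  48. ]
 [452.   11.7  48. ]] [428.16843318  -2.20074525  48.        ] 73.94692665702796 70.22770410964532 -16.994571983312394
shift now-axes [ 1.5 25.3 89.2] rows>= 2.2 turn tool z 0.332 cur 92.0 shift in turned axes [ 9.6 23.4 89.2] level corr (tool) [-0.0004  0.     -0.    ]
shift now-axes [  1.5  25.3 174.2] rows>= 4.2 turn tool z 0.332 cur 92.0 shift in turned axes [  9.6  23.4 174.2] level corr (tool) [-0.0004  0.     -0.    ]
```

Call:
carry_out --steps '[[[0,0,-0.108],[0,0,25],100],[[0,0,-0.108],[0,0,25],100],[[0,0,-0.108],[0,0,20],100],[[0,0,0],[-3,12,0],100],[[0,0,0],[-2.7,12,0],100],[[0,0,0],[0,0,0],100],[[0,0,0],[0,0,0],100]]'

```text
t: 15.95
tool_pos: [420.1, -235.6, 119.2]
tcp_rot: [0.0, -0.179, 0.984, -0.0]
wrist_force: [0.8, -0.2, -0.7]
gripper_width: 87.1
```

Run:
```python
from h import *
st()
go([420,-235.5,15],110.5)
```

```text
t 15.95 pos [ 420.1 -235.6  119.2] F [ 0.8 -0.2 -0.7] w 87.1
x [-0.936 -0.352  0.   ] y [-0.352  0.936 -0.   ] z [ 0. -0. -1.] q [-0.29  0.07  0.74  1.96 -0.05  1.13  2.4 ]
shift now-axes [1.000e-01 2.000e-01 1.042e+02] rows>= 2.5 turn tool z 0.002 cur 110.6 shift in turned axes [1.000e-01 2.000e-01 1.042e+02] level corr (tool) [-0.0003 -0.      0.    ]
```

Call:
carry_out --steps '[[[0,0,0],[0,0,30],100],[[0,0,0],[0,0,30],100],[[0,0,0],[0,0,28],100],[[0,0,0],[0,0,12],100],[[0,0,0],[0,0,3],40],[[0,0,0],[0,0,0],20],[[0,0,0],[0,0,0],20],[[0,0,0],[0,0,0],20],[[0,0,0],[0,0,0],20],[[0,0,0],[0,0,0],20],[[0,0,0],[0,0,0],20],[[0,0,0],[0,0,0],20]]' --grip_force 20

```text
t: 16.95
tool_pos: [420.3, -234.8, 16.5]
tcp_rot: [0.0, -0.179, 0.984, 0.0]
wrist_force: [0.1, 0.5, 0.3]
gripper_width: 41.8
```

Call:
carry_out --steps '[[[0,0,0],[0,0,0],20],[[0,0,0],[0,0,0],20],[[0,0,0],[0,0,-15],20],[[0,0,0],[0,0,-30],20],[[0,0,0],[0,0,-30],20],[[0,0,0],[0,0,-25],20],[[0,0,0],[0,0,0],20]]'

```text
t: 17.53
tool_pos: [422.3, -235.9, 120.4]
tcp_rot: [0.003, -0.179, 0.984, -0.001]
wrist_force: [1.4, -1.0, -1.7]
gripper_width: 39.3
```

Run:
```python
from h import *
st()
go([613.1,16.9,117],92.1)
```

```text
t 17.53 pos [ 422.3 -235.9  120.4] F [ 1.4 -1.  -1.7] w 39.3
x [-0.936 -0.352 -0.005] y [-0.352  0.936 -0.003] z [ 0.006 -0.001 -1.   ] q [-0.3   0.07  0.75  1.96 -0.05  1.13  2.4 ]
shift now-axes [-267.6  169.5    4.3] rows>= 7.6 turn tool z 0.323 cur 110.6 shift in turned axes [-199.9  245.7    4.3] level corr (tool) [-0.0031  0.0054 -0.    ]
```

Call:
carry_out --steps '[[[0,0,0.1077],[0,0,0],20],[[0,0,0.1077],[0,0,0],20],[[0,0,0.1077],[-8,10,0],20],[[0,0,0],[-14,17.7,0],20],[[0,0,0],[-22,27,0],20],[[0,0,0],[-22,27,0],20],[[0,0,0],[-22,27,0],20],[[0,0,0],[-22,27,0],20],[[0,0,0],[-22,27,0],20],[[0,0,0],[-22,27,0],20],[[0,0,0],[-22,27,0],20],[[0,0,0],[-16,19,0],20]]'

```text
t: 18.53
tool_pos: [602.9, 12.3, 114.9]
tcp_rot: [-0.001, -0.02, 1.0, 0.0]
wrist_force: [-0.1, 0.3, -0.9]
gripper_width: 39.8
```

Call:
carry_out --steps '[[[0,0,0],[-8,10,0],20],[[0,0,0],[0,0,0],20],[[0,0,0],[0,0,0],20],[[0,0,0],[0,0,0],20]]'

```text
t: 18.87
tool_pos: [608.8, 17.0, 115.8]
tcp_rot: [-0.001, -0.018, 1.0, -0.0]
wrist_force: [-0.8, -0.7, -1.4]
gripper_width: 39.6
```

Run:
```python
from h import *
st()
go([613.1,16.9,30],92.1)
```

```text
t 18.87 pos [608.8  17.  115.8] F [-0.8 -0.7 -1.4] w 39.6
x [-0.999 -0.035  0.001] y [-0.035  0.999 -0.001] z [-0.001 -0.001 -1.   ] q [-0.55  0.39  0.57  1.63 -0.22  1.19  1.67]
shift now-axes [-4.3 -0.2 85.8] rows>= 2.1 turn tool z -0.001 cur 92.0 shift in turned axes [-4.3 -0.2 85.8] level corr (tool) [-0.0008 -0.001   0.    ]
```

Call:
carry_out --steps '[[[0,0,0],[-4,0,30],20],[[0,0,0],[0,0,30],20],[[0,0,0],[0,0,16],20],[[0,0,0],[0,0,0],20],[[0,0,0],[0,0,5],20],[[0,0,0],[0,0,3],20],[[0,0,0],[0,0,0],20],[[0,0,0],[0,0,0],20]]'

```text
t: 19.53
tool_pos: [614.3, 18.9, 33.3]
tcp_rot: [0.001, -0.018, 1.0, 0.0]
wrist_force: [0.4, -0.5, -1.4]
gripper_width: 39.6
```

Call:
carry_out --steps '[[[0,0,0],[0,0,1.5],20],[[0,0,0],[0,0,0],20]]'

```text
t: 19.7
tool_pos: [614.0, 19.2, 31.2]
tcp_rot: [0.0, -0.019, 1.0, 0.0]
wrist_force: [-0.3, 0.1, -1.6]
gripper_width: 39.7
```

Call:
carry_out --steps '[[[0,0,0],[0,0,1],20],[[0,0,0],[0,0,1],20],[[0,0,0],[0,0,0],20]]'

```text
t: 19.95
tool_pos: [613.6, 19.1, 28.6]
tcp_rot: [-0.0, -0.019, 1.0, 0.0]
wrist_force: [-0.3, -0.3, -1.6]
gripper_width: 39.4
```

Call:
carry_out --steps '[[[0,0,0],[0,0,1],20],[[0,0,0],[0,0,0],20]]'

```text
t: 20.12
tool_pos: [613.9, 19.1, 28.5]
tcp_rot: [0.0, -0.019, 1.0, 0.0]
wrist_force: [-3.3, -0.5, 4.9]
gripper_width: 39.8
```

Call:
carry_out --steps '[[[0,0,0],[0,0,0],58],[[0,0,0],[0,0,0],58],[[0,0,0],[0,0,0],58],[[0,0,0],[0,0,-25],58],[[0,0,0],[0,0,-35],60],[[0,0,0],[0,0,-35],100],[[0,0,0],[0,0,-35],100],[[0,0,0],[0,0,0],100],[[0,0,0],[0,0,0],100],[[0,0,0],[0,0,0],100]]'

```text
t: 20.95
tool_pos: [613.4, 19.2, 157.2]
tcp_rot: [-0.0, -0.019, 1.0, 0.0]
wrist_force: [-0.2, -0.8, -0.2]
gripper_width: 77.6
```

Run:
```python
from h import *
st()
i=robot.grab_frame('wrist');cv2.imwrite('pics/w13.png',i)
```

```text
t 20.95 pos [613.4  19.2 157.2] F [-0.2 -0.8 -0.2] w 77.6
x [-0.999 -0.037  0.   ] y [-0.037  0.999  0.   ] z [-0.  0. -1.] q [-0.56  0.36  0.58  1.57 -0.21  1.27  1.66]
```

View pics/w13.png

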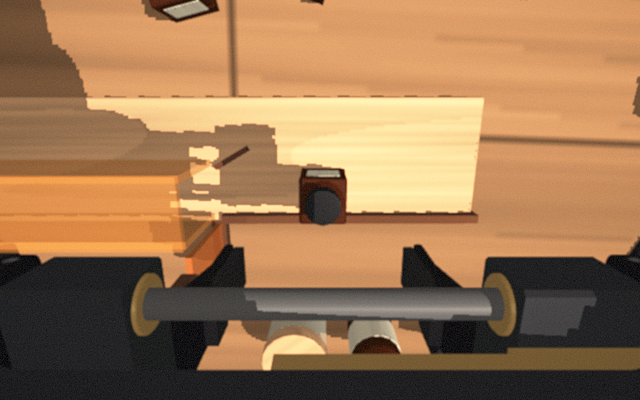

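Run:
```python
from h import *
go([450,-104,157],92.1)
```

```text
shift now-axes [ 167.5 -117.    -0.2] rows>= 4.9 turn tool z 0.001 cur 92.1 shift in turned axes [ 167.4 -117.1   -0.2] level corr (tool) [-0.     -0.0017  0.    ]
```

Call:
carry_out --steps '[[[0,0,0],[17,-12,0],100],[[0,0,0],[25,-17.5,0],100],[[0,0,0],[25,-17.5,0],100],[[0,0,0],[25,-17.5,0],100],[[0,0,0],[25,-17.5,0],100],[[0,0,0],[25,-17.5,0],100],[[0,0,0],[25,-17.5,0],100],[[0,0,0],[0,0,0],100],[[0,0,0],[0,0,0],100],[[0,0,0],[0,0,0],100],[[0,0,0],[0,0,0],100]]'

```text
t: 21.92
tool_pos: [451.4, -103.3, 157.2]
tcp_rot: [-0.0, -0.019, 1.0, -0.0]
wrist_force: [-0.1, -0.1, -0.1]
gripper_width: 87.2
```

Run:
```python
from h import *
st()
i=robot.grab_frame('wrist');cv2.imwrite('pics/w14.png',i)
crop(i,270,110,470,260,4,'w14a')
```

```text
t 21.92 pos [ 451.4 -103.3  157.2] F [-0.1 -0.1 -0.1] w 87.2
x [-0.999 -0.038  0.001] y [-0.038  0.999 -0.   ] z [-0.001 -0.    -1.   ] q [-0.53 -0.03  0.66  1.95  0.02  1.22  1.73]
```

View pics/w14a.png

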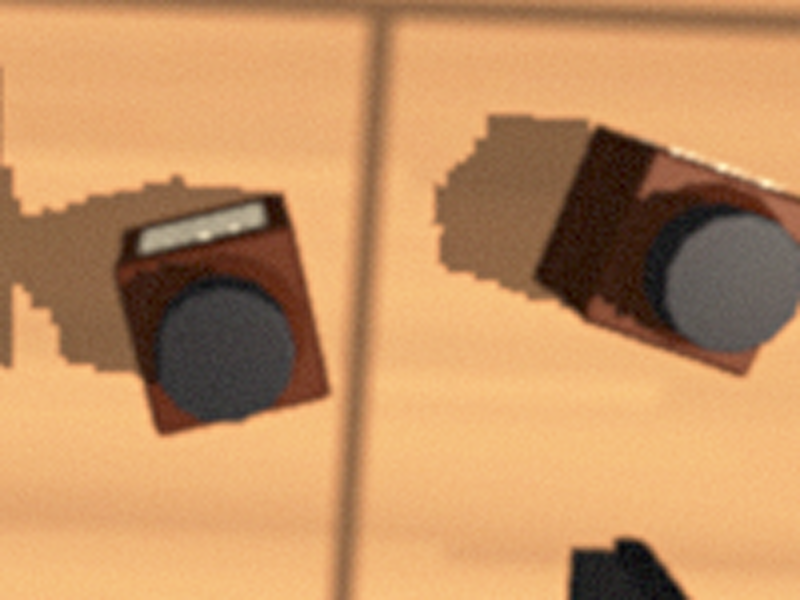

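Run:
```python
from h import *
a=lambda p:np.array(p)/4+[270,110]
A=p2w('wrist',a([[118,268],[293,230],[328,393],[160,433]]),48);m=A.mean(0);print(A.round(1),m)
ang=lambda p,q:np.degrees(np.arctan2(q[1]-p[1],q[0]-p[0]))
print([round(ang(A[i],A[(i+1)%4]),1) for i in range(4)],p2w('wrist',a([[226,350]]),68))
C=p2w('wrist',a([[655,150],[588,320],[745,375]]),48);print(C.round(1),(C[0]+C[2])/2,ang(C[0],C[1]),ang(C[1],C[2]))
go([m[0],m[1],22],104)
```

```text
[[ 434.5 -124.5   48. ]
 [ 425.   -87.8   48. ]
 [ 460.4  -78.3   48. ]
 [ 471.  -114.5   48. ]] [ 447.71591981 -101.27837233   48.        ]
[np.float64(104.6), np.float64(15.1), np.float64(-73.8), np.float64(-164.7)] [[ 446.41568174 -101.21050929   68.        ]]
[[405.4 -13.8  48. ]
 [441.9 -23.6  48. ]
 [452.8  11.7  48. ]] [429.09376359  -1.03294172  48.        ] -15.020480768488637 72.91311449624718
shift now-axes [  3.5   2.3 135.3] rows>= 3.2 turn tool z -0.206 cur 92.2 shift in turned axes [  3.    3.  135.3] level corr (tool) [-0.0006 -0.0009  0.    ]
```

Call:
carry_out --steps '[[[0,0,-0.1135],[0,0,25],100],[[0,0,-0.1135],[3.5,3,25],100],[[0,0,0],[0,0,25],100],[[0,0,0],[0,0,0],100],[[0,0,0],[0,0,25],100],[[0,0,0],[0,0,25],100],[[0,0,0],[0,0,10],60],[[0,0,0],[0,0,0],20],[[0,0,0],[0,0,0],20],[[0,0,0],[0,0,0],20],[[0,0,0],[0,0,0],20],[[0,0,0],[0,0,0],20]]' --grip_force 20

```text
t: 22.97
tool_pos: [448.0, -101.5, 23.8]
tcp_rot: [0.001, -0.132, 0.991, 0.0]
wrist_force: [-0.1, 0.7, -0.4]
gripper_width: 55.2
```

Call:
carry_out --steps '[[[0,0,0],[0,0,0],20],[[0,0,0],[0,0,0],20],[[0,0,0],[0,0,0],20],[[0,0,0],[0,0,0],20]]'

```text
t: 23.3
tool_pos: [447.3, -101.6, 22.8]
tcp_rot: [0.0, -0.132, 0.991, 0.0]
wrist_force: [-0.4, 0.1, 0.3]
gripper_width: 28.7
```

Run:
```python
from h import *
st()
i=robot.grab_frame('wrist');cv2.imwrite('pics/w15.png',i)
i=robot.grab_frame('scene');crop(i,240,140,340,240,6,'s15')
```

```text
t 23.3 pos [ 447.3 -101.6   22.8] F [-0.4  0.1  0.3] w 28.7
x [-0.965 -0.261 -0.   ] y [-0.261  0.965  0.   ] z [ 0.  0. -1.] q [-0.5   0.17  0.67  2.1  -0.13  0.91  2.08]
```

View pics/w15.png

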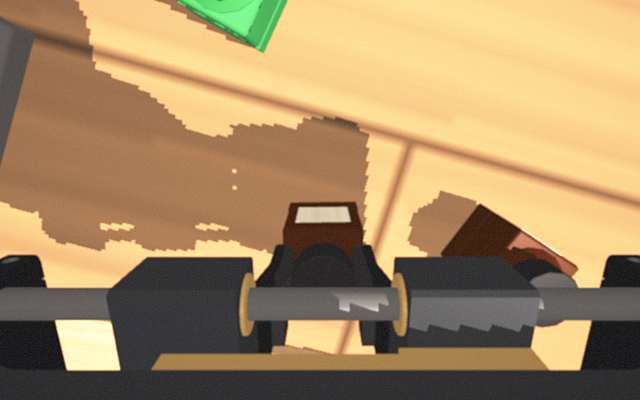

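View pics/s15.png

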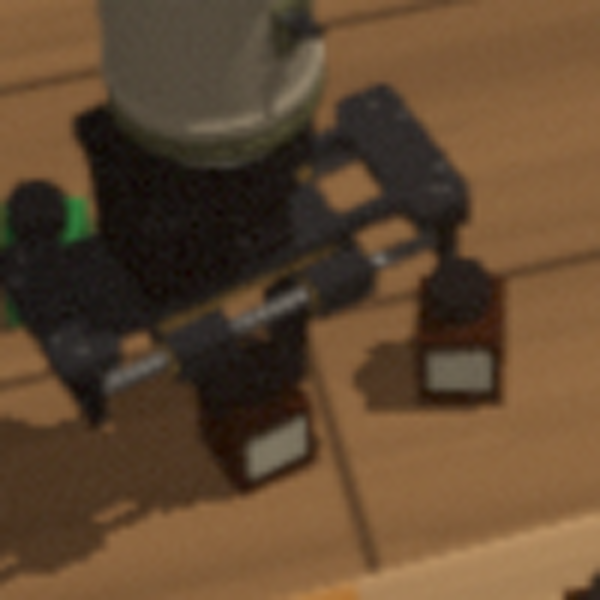

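Run:
```python
from h import *
T=wT();p=T[:3,3]
for dz in (0,10,20,27,40):
  q=(w2p('scene',[p+T[:3,1]*s+[0,0,dz] for s in (-14,14)])-[240,140])*6; print(dz,q.round().tolist())
# bottle top corners
print(((w2p('scene',[[434.5,-124.5,48],[425,-88,48],[460,-78,48],[471,-114.5,48],[447,-101,68]])-[240,140])*6).round().tolist())
```

```text
0 [[225.0, 432.0], [280.0, 406.0]]
10 [[224.0, 419.0], [279.0, 393.0]]
20 [[222.0, 406.0], [278.0, 380.0]]
27 [[221.0, 396.0], [277.0, 370.0]]
40 [[218.0, 379.0], [275.0, 353.0]]
[[193.0, 375.0], [268.0, 341.0], [307.0, 396.0], [232.0, 434.0], [247.0, 358.0]]
```

Call:
carry_out --steps '[[[0,0,0],[0,0,-10],20],[[0,0,0],[0,0,-20],20],[[0,0,0],[0,0,-25],20],[[0,0,0],[0,0,-25],20],[[0,0,0],[0,0,-20],20],[[0,0,0.1145],[0,0,0],20],[[0,0,0.1145],[0,0,0],20],[[0,0,0],[0,0,0],20],[[0,0,0],[0,0,0],20]]'

```text
t: 24.15
tool_pos: [447.0, -101.7, 123.0]
tcp_rot: [-0.0, -0.019, 1.0, 0.0]
wrist_force: [-0.5, 0.5, -1.9]
gripper_width: 28.3
```

Run:
```python
from h import *
st()
go([615.2,-41,123],92.1)
i=robot.grab_frame('wrist');cv2.imwrite('pics/w16.png',i)
```

```text
t 24.15 pos [ 447.  -101.7  123. ] F [-0.5  0.5 -1.9] w 28.3
x [-0.999 -0.039  0.   ] y [-0.039  0.999  0.   ] z [-0.  0. -1.] q [-0.54 -0.01  0.68  2.01  0.    1.14  1.74]
shift now-axes [-170.4   54.2   -0. ] rows>= 4.3 turn tool z 0.002 cur 92.2 shift in turned axes [-170.3   54.5   -0. ] level corr (tool) [ 0.0001 -0.0001 -0.    ]
```

View pics/w16.png

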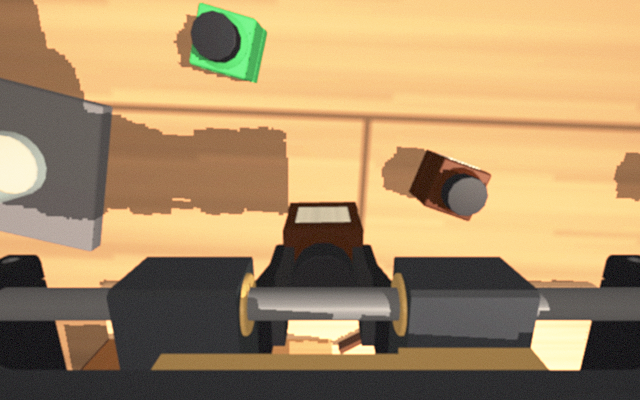

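Call:
carry_out --steps '[[[0,0,0],[-9,3,0],20],[[0,0,0],[-17,5.5,0],20],[[0,0,0],[-22,7,0],20],[[0,0,0],[-22,7,0],20],[[0,0,0],[-22,7,0],20],[[0,0,0],[-22,7,0],20],[[0,0,0],[-22,7,0],20],[[0,0,0],[-17,5.5,0],20],[[0,0,0],[-12,4,0],20],[[0,0,0],[-4,1,0],20],[[0,0,0],[0,0,0],20],[[0,0,0],[0,0,0],20]]'

```text
t: 25.2
tool_pos: [613.8, -42.1, 122.3]
tcp_rot: [-0.001, -0.018, 1.0, -0.0]
wrist_force: [0.2, -1.0, -1.5]
gripper_width: 28.5
```

Run:
```python
from h import *
st()
go([615.2,-41,35],92.1)
```

```text
t 25.2 pos [613.8 -42.1 122.3] F [ 0.2 -1.  -1.5] w 28.5
x [-0.999 -0.036  0.001] y [-0.036  0.999 -0.   ] z [-0.001 -0.    -1.   ] q [-0.5   0.41  0.63  1.61 -0.25  1.21  1.79]
shift now-axes [-1.6  1.1 87.3] rows>= 2.1 turn tool z -0.001 cur 92.1 shift in turned axes [-1.6  1.1 87.3] level corr (tool) [-0.0005 -0.001  -0.    ]
```

Call:
carry_out --steps '[[[0,0,0],[0,0,25],20],[[0,0,0],[0,0,30],20],[[0,0,0],[0,0,22],20],[[0,0,0],[0,0,0],20],[[0,0,0],[0,0,5],20],[[0,0,0],[0,0,3],20],[[0,0,0],[0,0,1.5],20],[[0,0,0],[0,0,0],20],[[0,0,0],[0,0,0],20]]'

```text
t: 25.95
tool_pos: [614.8, -41.7, 37.2]
tcp_rot: [0.001, -0.018, 1.0, 0.0]
wrist_force: [-1.0, 0.4, -2.1]
gripper_width: 28.5
```

Call:
carry_out --steps '[[[0,0,0],[0,0,1],20],[[0,0,0],[0,0,0],20]]'

```text
t: 26.12
tool_pos: [614.5, -41.7, 35.5]
tcp_rot: [0.0, -0.018, 1.0, 0.0]
wrist_force: [-0.3, -0.4, -1.4]
gripper_width: 28.2
```

Call:
carry_out --steps '[[[0,0,0],[0,0,1],20],[[0,0,0],[0,0,0],20]]'

```text
t: 26.28
tool_pos: [614.7, -41.7, 34.9]
tcp_rot: [0.0, -0.018, 1.0, 0.0]
wrist_force: [-2.0, -0.9, 3.8]
gripper_width: 27.9
```

Call:
carry_out --steps '[[[0,0,0],[0,0,0],50],[[0,0,0],[0,0,0],50],[[0,0,0],[0,0,0],50],[[0,0,0],[0,0,-25],52],[[0,0,0],[0,0,-35],100],[[0,0,0],[0,0,-35],100],[[0,0,0],[8,2,-30],100],[[0,0,0],[26,6,0],100],[[0,0,0],[26,6,0],100],[[0,0,0],[26,6,0],100],[[0,0,0],[26,6,0],100],[[0,0,0],[26,6,0],100]]'

```text
t: 27.28
tool_pos: [473.9, -14.5, 158.9]
tcp_rot: [-0.0, -0.018, 1.0, -0.0]
wrist_force: [0.2, -0.5, 0.3]
gripper_width: 84.9
```

Call:
carry_out --steps '[[[0,0,0],[26,6,0],100],[[0,0,0],[10,2,0],100],[[0,0,0],[0,0,0],100],[[0,0,0],[0,0,0],100],[[0,0,0],[0,0,0],100]]'

```text
t: 27.7
tool_pos: [439.7, -8.0, 159.4]
tcp_rot: [0.0, -0.017, 1.0, 0.0]
wrist_force: [0.6, 0.2, -0.1]
gripper_width: 87.0
```

Run:
```python
from h import *
st()
i=robot.grab_frame('wrist');cv2.imwrite('pics/w17.png',i)
crop(i,250,130,400,260,5,'w17a')
```

```text
t 27.7 pos [439.7  -8.  159.4] F [ 0.6  0.2 -0.1] w 87.0
x [-0.999 -0.035 -0.001] y [-0.035  0.999  0.   ] z [ 0.001  0.    -1.   ] q [-0.71 -0.1   0.6   2.    0.06  1.23  1.47]
```

View pics/w17.png

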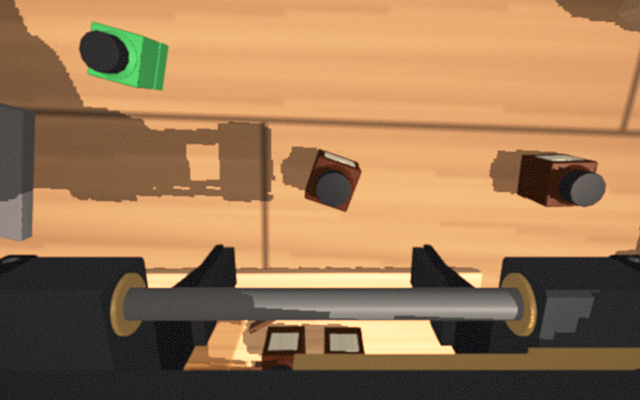

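View pics/w17a.png

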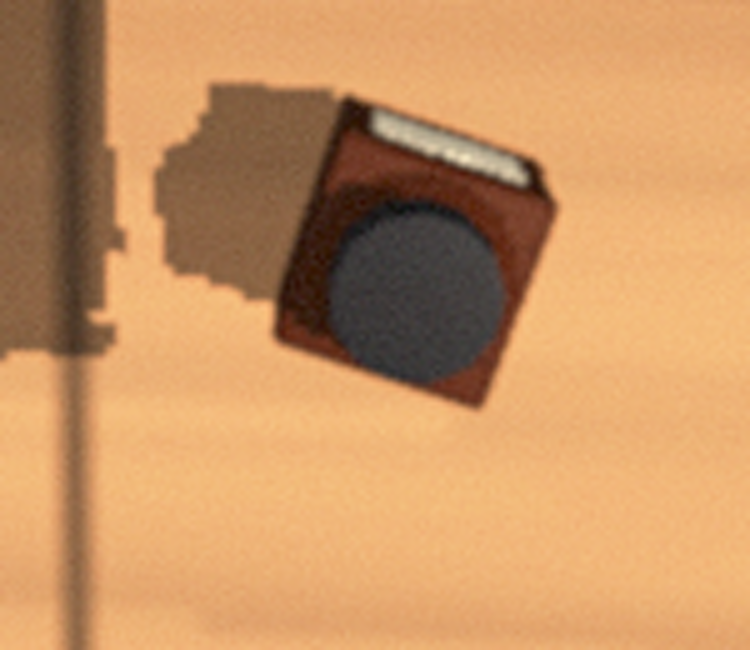

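Run:
```python
from h import *
a=lambda p:np.array(p)/5+[250,130]
A=p2w('wrist',a([[338,135],[556,208],[482,407],[277,338]]),48);m=A.mean(0);print(A.round(1),m)
ang=lambda p,q:np.degrees(np.arctan2(q[1]-p[1],q[0]-p[0]))
print([round(ang(A[i],A[(i+1)%4]),1) for i in range(4)],p2w('wrist',a([[418,293]]),68))
print(p2w('top',np.array([[338,370]])/4.2+[235,150],68))
go([m[0],m[1],22],73)
```

```text
[[405.6 -14.3  48. ]
 [416.8  23.1  48. ]
 [452.5  12.4  48. ]
 [441.3 -23.8  48. ]] [429.05909874  -0.65472695  48.        ]
[np.float64(73.5), np.float64(-16.7), np.float64(-107.2), np.float64(165.0)] [[427.73703919  -0.44120516  68.        ]]
[[426.5469118   -4.79652738  68.        ]]
shift now-axes [ 10.5   7.9 137.3] rows>= 3.3 turn tool z 0.331 cur 92.0 shift in turned axes [ 12.5   4.1 137.3] level corr (tool) [-0.0004  0.0003  0.    ]
```

Call:
carry_out --steps '[[[0,0,0.111],[0,0,25],100],[[0,0,0.111],[0,0,25],100],[[0,0,0.11],[12,4,25],100],[[0,0,0],[0,0,0],100],[[0,0,0],[0,0,0],100],[[0,0,0],[0,0,25],100],[[0,0,0],[0,0,25],100],[[0,0,0],[0,0,12],60],[[0,0,0],[0,0,0],20],[[0,0,0],[0,0,0],20],[[0,0,0],[0,0,0],20],[[0,0,0],[0,0,0],20]]'

```text
t: 28.75
tool_pos: [429.3, -1.5, 23.7]
tcp_rot: [0.001, 0.147, 0.989, 0.001]
wrist_force: [0.7, 0.4, 0.7]
gripper_width: 61.3
```

Call:
carry_out --steps '[[[0,0,0],[0,0,0],20],[[0,0,0],[0,0,0],20],[[0,0,0],[0,0,0],20],[[0,0,0],[0,0,0],20],[[0,0,0],[0,0,0],20]]'

```text
t: 29.17
tool_pos: [428.0, -1.5, 22.4]
tcp_rot: [0.0, 0.148, 0.989, 0.0]
wrist_force: [0.6, -0.6, -0.5]
gripper_width: 28.8
```

Call:
carry_out --steps '[[[0,0,0],[0,0,-10],20],[[0,0,0],[0,0,-20],20],[[0,0,0],[0,0,-25],20],[[0,0,0],[0,0,-25],20],[[0,0,0],[0,0,-20],20],[[0,0,-0.111],[0,0,0],20],[[0,0,-0.111],[0,0,0],20],[[0,0,-0.11],[0,0,0],20],[[0,0,0],[0,0,0],20],[[0,0,0],[0,0,0],20]]'

```text
t: 30.0
tool_pos: [427.8, -1.8, 122.6]
tcp_rot: [0.0, -0.016, 1.0, 0.0]
wrist_force: [0.0, 0.5, -2.2]
gripper_width: 28.6
```

Run:
```python
from h import *
st()
go([611.1,69,123],92.1)
i=robot.grab_frame('wrist');cv2.imwrite('pics/w18.png',i)
```

```text
t 30.0 pos [427.8  -1.8 122.6] F [ 0.   0.5 -2.2] w 28.6
x [-0.999 -0.032 -0.   ] y [-0.032  0.999  0.   ] z [ 0.  0. -1.] q [-0.73 -0.09  0.61  2.07  0.06  1.15  1.45]
shift now-axes [-185.5   64.9   -0.4] rows>= 4.7 turn tool z -0.005 cur 91.8 shift in turned axes [-185.8   64.    -0.4] level corr (tool) [ 0.0001  0.0001 -0.    ]
```

View pics/w18.png

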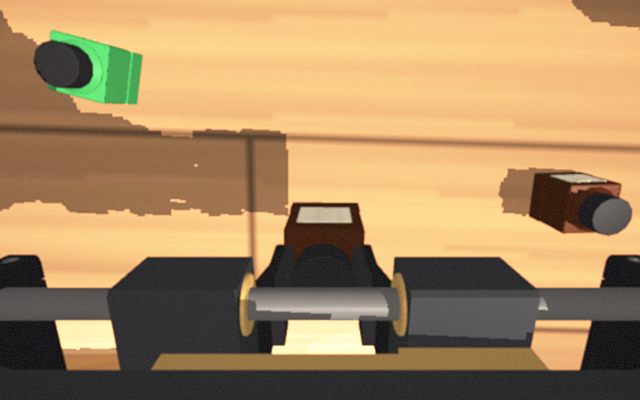

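Bottle held square by its cap. On to the third slot.

Call:
carry_out --steps '[[[0,0,-0.005],[-9,3,0],20],[[0,0,0],[-17,6,0],20],[[0,0,0],[-24,8,0],20],[[0,0,0],[-24,8,0],20],[[0,0,0],[-24,8,0],20],[[0,0,0],[-24,8,0],20],[[0,0,0],[-24,8,0],20],[[0,0,0],[-20,8,0],20],[[0,0,0],[-14,5,0],20],[[0,0,0],[-6,2,0],20],[[0,0,0],[0,0,0],20],[[0,0,0],[0,0,0],20]]'

```text
t: 31.05
tool_pos: [610.5, 69.0, 121.9]
tcp_rot: [-0.001, -0.019, 1.0, -0.0]
wrist_force: [-1.2, -0.4, -1.7]
gripper_width: 28.2
```

Call:
carry_out --steps '[[[0,0,0],[0,0,25],20],[[0,0,0],[0,0,30],20],[[0,0,0],[0,0,22],20],[[0,0,0],[0,0,0],20],[[0,0,0],[0,0,0],20]]'

```text
t: 31.47
tool_pos: [609.9, 69.0, 45.2]
tcp_rot: [-0.001, -0.019, 1.0, -0.0]
wrist_force: [-0.3, -0.8, -0.8]
gripper_width: 28.2
```

Run:
```python
from h import *
st()
go([611.1,69,35],92.1)
```

```text
t 31.47 pos [609.9  69.   45.2] F [-0.3 -0.8 -0.8] w 28.2
x [-0.999 -0.039  0.002] y [-0.039  0.999 -0.   ] z [-0.002 -0.    -1.   ] q [-0.64  0.48  0.58  1.68 -0.29  1.07  1.64]
shift now-axes [-1.2 -0.1 10.2] rows>= 0.2 turn tool z 0.002 cur 92.2 shift in turned axes [-1.2 -0.1 10.2] level corr (tool) [-0.0003 -0.0019 -0.    ]
```

Call:
carry_out --steps '[[[0,0,0],[-1,0,5],20],[[0,0,0],[0,0,3],20],[[0,0,0],[0,0,1.5],20],[[0,0,0],[0,0,0],20],[[0,0,0],[0,0,1],20],[[0,0,0],[0,0,0],20]]'

```text
t: 31.97
tool_pos: [612.3, 69.7, 34.9]
tcp_rot: [0.0, -0.02, 1.0, 0.0]
wrist_force: [-0.1, 0.4, -1.5]
gripper_width: 28.4
```

Call:
carry_out --steps '[[[0,0,0],[0,0,0.7],20],[[0,0,0],[0,0,0],20]]'

```text
t: 32.13
tool_pos: [612.5, 69.8, 34.4]
tcp_rot: [0.0, -0.02, 1.0, 0.0]
wrist_force: [-0.4, 0.4, 1.4]
gripper_width: 28.0
```

Call:
carry_out --steps '[[[0,0,0],[0,0,0],50],[[0,0,0],[0,0,0],50],[[0,0,0],[0,0,0],50],[[0,0,0],[0,0,-25],52],[[0,0,0],[0,0,-35],100],[[0,0,0],[0,0,-35],100],[[0,0,0],[10,7,-30],100],[[0,0,0],[24,18,0],100],[[0,0,0],[24,18,0],100],[[0,0,0],[24,18,0],100],[[0,0,0],[24,18,0],100],[[0,0,0],[24,18,0],100]]'

```text
t: 33.13
tool_pos: [477.1, 162.0, 159.1]
tcp_rot: [0.0, -0.02, 1.0, 0.0]
wrist_force: [0.8, 0.6, -0.8]
gripper_width: 85.5
```

Call:
carry_out --steps '[[[0,0,0],[24,18,0],100],[[0,0,0],[20,15,0],100],[[0,0,0],[0,0,0],100],[[0,0,0],[0,0,0],100],[[0,0,0],[0,0,0],100]]'

```text
t: 33.55
tool_pos: [433.5, 192.3, 159.3]
tcp_rot: [0.0, -0.02, 1.0, 0.0]
wrist_force: [-0.5, 0.1, 0.5]
gripper_width: 87.1
```

Run:
```python
from h import *
st()
i=robot.grab_frame('wrist');cv2.imwrite('pics/w19.png',i)
crop(i,250,130,400,260,5,'w19a')
```

```text
t 33.55 pos [433.5 192.3 159.3] F [-0.5  0.1  0.5] w 87.1
x [-0.999 -0.04  -0.001] y [-0.04   0.999  0.   ] z [ 0.001  0.    -1.   ] q [-1.01  0.    0.51  1.92 -0.    1.22  1.1 ]
```

View pics/w19.png

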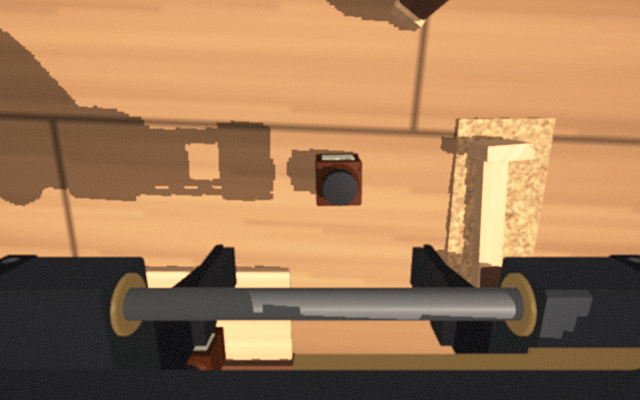

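View pics/w19a.png

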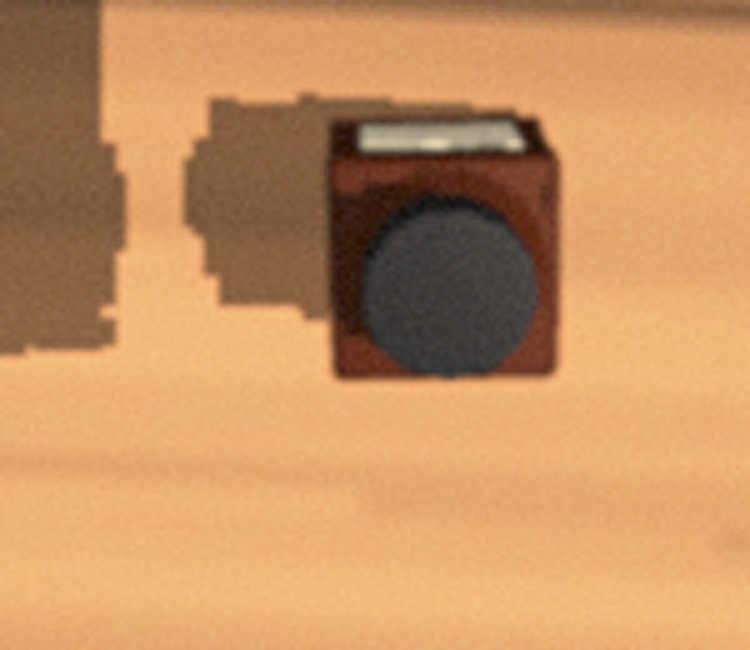

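Run:
```python
from h import *
a=lambda p:np.array(p)/5+[250,130]
A=p2w('wrist',a([[332,155],[556,155],[556,375],[335,377]]),48);m=A.mean(0);print(m)
g=p2w('wrist',a([[450,289]]),68)[0];print(g)
go([m[0]-.5,m[1],22],92.1)
```

```text
[421.69848084 204.74627345  48.        ]
[420.83989554 204.7124262   68.        ]
shift now-axes [ 12.1  13.3 137.1] rows>= 3.3 turn tool z 0.002 cur 92.2 shift in turned axes [ 12.2  13.3 137.1] level corr (tool) [-0.      0.0004  0.    ]
```

Call:
carry_out --steps '[[[0,0,0],[6,6.5,25],100],[[0,0,0],[6,6.5,25],100],[[0,0,0],[0,0,25],100],[[0,0,0],[0,0,0],100],[[0,0,0],[0,0,25],100],[[0,0,0],[0,0,25],100],[[0,0,0],[0,0,12],60],[[0,0,0],[0,0,0],20],[[0,0,0],[0,0,0],20],[[0,0,0],[0,0,0],20],[[0,0,0],[0,0,0],20],[[0,0,0],[0,0,0],20]]'

```text
t: 34.6
tool_pos: [421.4, 205.6, 23.2]
tcp_rot: [0.001, -0.02, 1.0, 0.001]
wrist_force: [0.5, 0.7, -0.4]
gripper_width: 55.0
```

Call:
carry_out --steps '[[[0,0,0],[0,0,0],20],[[0,0,0],[0,0,0],20],[[0,0,0],[0,0,0],20],[[0,0,0],[0,0,0],20],[[0,0,0],[0,0,0],20]]'

```text
t: 35.02
tool_pos: [420.6, 205.1, 22.1]
tcp_rot: [0.0, -0.02, 1.0, 0.0]
wrist_force: [-0.6, 0.1, 2.1]
gripper_width: 28.3
```

Call:
carry_out --steps '[[[0,0,0],[0,0,-10],20],[[0,0,0],[0,0,-20],20],[[0,0,0],[0,0,-25],20],[[0,0,0],[0,0,-25],20],[[0,0,0],[0,0,-20],20],[[0,0,0],[0,0,0],20],[[0,0,0],[0,0,0],20]]'

```text
t: 35.6
tool_pos: [421.0, 205.5, 123.1]
tcp_rot: [0.001, -0.02, 1.0, 0.001]
wrist_force: [-0.7, -0.2, -1.7]
gripper_width: 28.2
```

Run:
```python
from h import *
st()
go([609.5,121,123],92.1)
```

```text
t 35.6 pos [421.  205.5 123.1] F [-0.7 -0.2 -1.7] w 28.2
x [-0.999 -0.04  -0.002] y [-0.04   0.999  0.002] z [ 0.001  0.002 -1.   ] q [-1.03  0.03  0.5   1.98 -0.01  1.14  1.08]
shift now-axes [-184.9  -92.     0.2] rows>= 5.0 turn tool z 0.004 cur 92.3 shift in turned axes [-185.3  -91.3    0.2] level corr (tool) [ 0.0017  0.0016 -0.    ]
```

Call:
carry_out --steps '[[[0,0,0.003],[-9,-4,0],20],[[0,0,0],[-17,-8,0],20],[[0,0,0],[-24,-12,0],20],[[0,0,0],[-24,-12,0],20],[[0,0,0],[-24,-12,0],20],[[0,0,0],[-24,-12,0],20],[[0,0,0],[-24,-12,0],20],[[0,0,0],[-20,-10,0],20],[[0,0,0],[-13,-7,0],20],[[0,0,0],[-6,-2,0],20],[[0,0,0],[0,0,0],20],[[0,0,0],[0,0,0],20]]'

```text
t: 36.6
tool_pos: [608.2, 121.0, 121.0]
tcp_rot: [-0.001, -0.018, 1.0, -0.0]
wrist_force: [-0.7, 0.7, -1.8]
gripper_width: 28.3
```

Call:
carry_out --steps '[[[0,0,0],[0,0,25],20],[[0,0,0],[0,0,30],20],[[0,0,0],[0,0,22],20],[[0,0,0],[0,0,0],20],[[0,0,0],[0,0,0],20]]'

```text
t: 37.02
tool_pos: [607.4, 121.8, 44.6]
tcp_rot: [-0.001, -0.019, 1.0, -0.0]
wrist_force: [0.2, -0.1, -0.7]
gripper_width: 28.6
```

Run:
```python
from h import *
st()
go([609.5,121,35],92.1)
```

```text
t 37.02 pos [607.4 121.8  44.6] F [ 0.2 -0.1 -0.7] w 28.6
x [-0.999 -0.038  0.002] y [-0.038  0.999 -0.   ] z [-0.002 -0.    -1.   ] q [-0.71  0.49  0.57  1.67 -0.3   1.07  1.56]
shift now-axes [-2.1 -0.8  9.6] rows>= 0.2 turn tool z 0.002 cur 92.2 shift in turned axes [-2.1 -0.8  9.6] level corr (tool) [-0.0002 -0.0023  0.    ]
```

Call:
carry_out --steps '[[[0,0,0],[-1,0,5],20],[[0,0,0],[0,0,3],20],[[0,0,0],[0,0,1.5],20],[[0,0,0],[0,0,0],20],[[0,0,0],[0,0,1],20],[[0,0,0],[0,0,0],20]]'

```text
t: 37.52
tool_pos: [610.0, 121.2, 34.7]
tcp_rot: [0.0, -0.019, 1.0, 0.0]
wrist_force: [0.4, -0.1, -0.9]
gripper_width: 28.2
```

Call:
carry_out --steps '[[[0,0,0],[0,0,0.7],20],[[0,0,0],[0,0,0],20]]'

```text
t: 37.68
tool_pos: [610.1, 121.1, 34.3]
tcp_rot: [0.0, -0.019, 1.0, 0.0]
wrist_force: [-1.5, 0.5, 1.1]
gripper_width: 28.3
```

Call:
carry_out --steps '[[[0,0,0],[0,0,0],50],[[0,0,0],[0,0,0],50],[[0,0,0],[0,0,0],50],[[0,0,0],[0,0,-25],52],[[0,0,0],[0,0,-35],100],[[0,0,0],[0,0,-35],100],[[0,0,0],[0,0,-35],100],[[0,0,0],[0,-15,-15],100],[[0,0,0],[0,-25,-15],100],[[0,0,0],[0,0,0],100],[[0,0,0],[0,0,0],100],[[0,0,0],[0,0,0],100]]'

```text
t: 38.68
tool_pos: [611.1, 81.6, 193.4]
tcp_rot: [-0.0, -0.019, 1.0, 0.0]
wrist_force: [-0.7, 1.0, -0.2]
gripper_width: 84.8
```

Run:
```python
from h import *
st()
i=robot.grab_frame('wrist');cv2.imwrite('pics/w20.png',i)
```

```text
t 38.68 pos [611.1  81.6 193.4] F [-0.7  1.  -0.2] w 84.8
x [-0.999 -0.037  0.001] y [-0.037  0.999  0.001] z [-0.001  0.001 -1.   ] q [-0.7   0.35  0.64  1.52 -0.21  1.34  1.56]
```

View pics/w20.png

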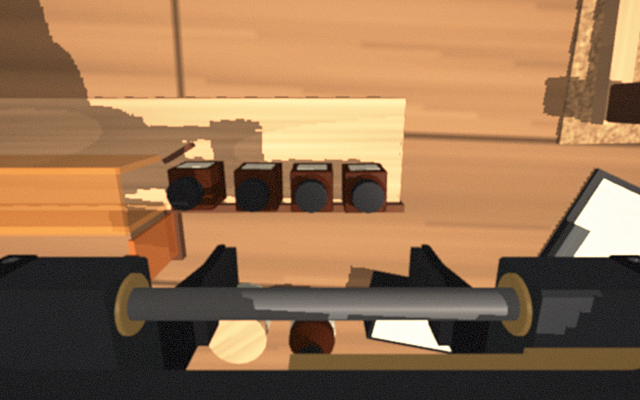

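```bash
cat >> h.py <<'E'
O=np.array([618.5,-89.]);YW=0.037
X=np.array([np.cos(YW),np.sin(YW)]);Y=np.array([-X[1],X[0]])
def cab(p): p=np.atleast_2d(p); d=p[:,:2]-O; return np.c_[d@X,d@Y].round(1)
def cw(x,y): return (O+x*X+y*Y).round(1)
E
python3 - <<'E'
from h import *
print(cab(p2w('wrist',[[185,192],[255,195],[312,196],[367,197]],68)))
print(cab(p2w('wrist',[[163,183],[177,154.]],24)))
E
```

```text
[[ -1.9  46.1]
 [  0.8 109.3]
 [  1.6 160.9]
 [  2.5 210.9]]
[[ -0.6   7. ]
 [-30.3  24.7]]
```

Call:
carry_out --steps '[[[0,0,0],[4,12,0],100],[[0,0,0],[9,30,0],100],[[0,0,0],[9,30,0],100],[[0,0,0],[9,30,0],100],[[0,0,0],[9,30,0],100],[[0,0,0],[9,30,0],100],[[0,0,0],[9,30,0],100],[[0,0,0],[9,30,0],100],[[0,0,0],[12,27,0],100],[[0,0,0.11],[0,0,0],100],[[0,0,0.11],[0,0,0],100],[[0,0,0.11],[0,0,0],100]]'

```text
t: 39.73
tool_pos: [521.3, 329.3, 193.0]
tcp_rot: [-0.001, 0.147, 0.989, -0.0]
wrist_force: [-0.3, -0.7, -0.4]
gripper_width: 86.9
```

Call:
carry_out --steps '[[[0,0,0.11],[0,0,0],100],[[0,0,0.11],[0,0,0],100],[[0,0,0.11],[0,0,0],100],[[0,0,0.11],[0,0,0],100],[[0,0,0.11],[0,0,0],100],[[0,0,0.11],[0,0,0],100],[[0,0,0.11],[0,0,0],100],[[0,0,0.11],[0,0,0],100],[[0,0,0.11],[0,0,0],100],[[0,0,0.11],[0,0,0],100],[[0,0,0.11],[0,0,0],100],[[0,0,0],[0,0,0],100]]'

```text
t: 40.73
tool_pos: [521.7, 328.7, 193.1]
tcp_rot: [-0.0, 0.684, 0.73, -0.001]
wrist_force: [-0.4, 0.1, 0.5]
gripper_width: 87.0
```

Run:
```python
from h import *
st()
i=robot.grab_frame('wrist');cv2.imwrite('pics/w21.png',i)
```

```text
t 40.73 pos [521.7 328.7 193.1] F [-0.4  0.1  0.5] w 87.0
x [-0.065  0.998 -0.   ] y [ 0.998  0.065 -0.001] z [-0.001 -0.    -1.   ] q [-1.24  0.39  0.79  1.52 -0.28  1.35 -0.36]
```

View pics/w21.png

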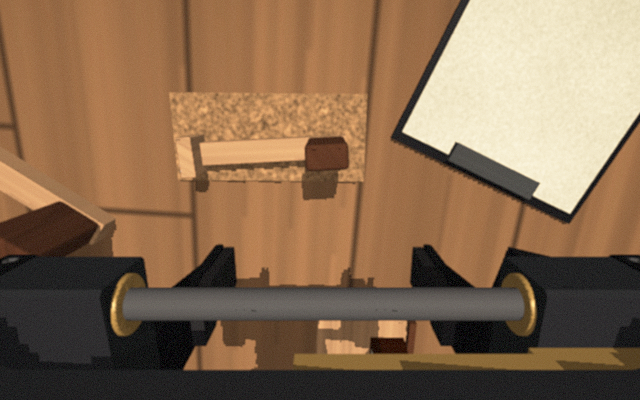

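Run:
```python
from h import *
i=cv2.imread('pics/w21.png');crop(i,160,80,380,210,3.6,'w21a')
```

```text
(no output)
```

View pics/w21a.png

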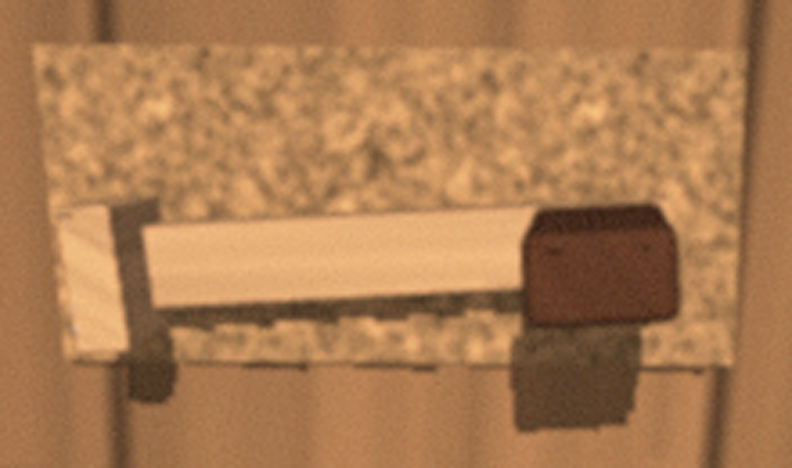

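Run:
```python
from h import *
a=lambda p:np.array(p)/3.6+[160,80]
H=p2w('wrist',a([[525,235],[677,230],[678,318],[528,326]]),92)
D=p2w('wrist',a([[58,210],[108,207],[128,350],[72,357]]),46)
M=p2w('wrist',a([[35,45],[747,47],[730,362],[70,360]]),4)
bar=p2w('wrist',a([[145,225],[525,208],[155,305],[520,290]]),22)
for n,Q in zip('HDMB',(H,D,M,bar)): print(n,Q[:,:2].round(1).tolist(),Q.mean(0).round(1))
f=(D[0]+D[3])/2; h=H.mean(0); print('face-handle',np.linalg.norm((f-h)[:2]),np.degrees(np.arctan2(*(f-h)[[1,0]])), np.degrees(np.arctan2(*(bar[0]-bar[1])[[1,0]])),np.degrees(np.arctan2(*(bar[2]-bar[3])[[1,0]])),np.degrees(np.arctan2(*(M[2]-M[3])[[1,0]])))
go([h[0],h[1],32],3.0)
```

```text
H [[504.4, 371.7], [538.2, 375.2], [540.3, 355.5], [506.3, 351.2]] [522.3 363.4  92. ]
D [[382.3, 364.2], [395.2, 365.9], [399.3, 328.7], [384.4, 325.7]] [390.3 346.1  46. ]
M [[361.2, 404.5], [560.0, 418.2], [564.5, 328.4], [367.3, 314.9]] [463.3 366.5   4. ]
B [[396.6, 358.9], [501.3, 371.1], [398.9, 336.7], [501.2, 348.3]] [449.5 353.8  22. ]
face-handle 140.1911618433476 -172.4520803587516 -173.3800598511464 -173.54712318871123 3.9139383891891173
shift now-axes [ 34.9   3.1 161.1] rows>= 4.0 turn tool z 0.019 cur 4.1 shift in turned axes [ 35.    2.4 161.1] level corr (tool) [-0.001   0.0005  0.    ]
```

Call:
carry_out --steps '[[[0,0,-0.044],[17,2,25],100],[[0,0,0],[17,2,25],100],[[0,0,0],[0,0,20],100],[[0,0,0],[0,0,0],100],[[0,0,0],[0,0,0],100]]'

```text
t: 41.2
tool_pos: [523.2, 361.1, 123.2]
tcp_rot: [0.0, 0.665, 0.747, -0.001]
wrist_force: [0.3, 0.0, 0.7]
gripper_width: 86.8
```

Run:
```python
from h import *
st()
go([522.2,363.2,32],6.6)
i=robot.grab_frame('wrist');cv2.imwrite('pics/w22.png',i)
```

```text
t 41.2 pos [523.2 361.1 123.2] F [0.3 0.  0.7] w 86.8
x [-0.115  0.993 -0.002] y [ 0.993  0.115 -0.002] z [-0.002 -0.002 -1.   ] q [-1.22  0.48  0.74  1.55 -0.34  1.24 -0.32]
shift now-axes [ 2.4 -0.6 91.2] rows>= 2.2 turn tool z -0.0 cur 6.6 shift in turned axes [ 2.4 -0.6 91.2] level corr (tool) [-0.0017  0.0016 -0.    ]
```

View pics/w22.png

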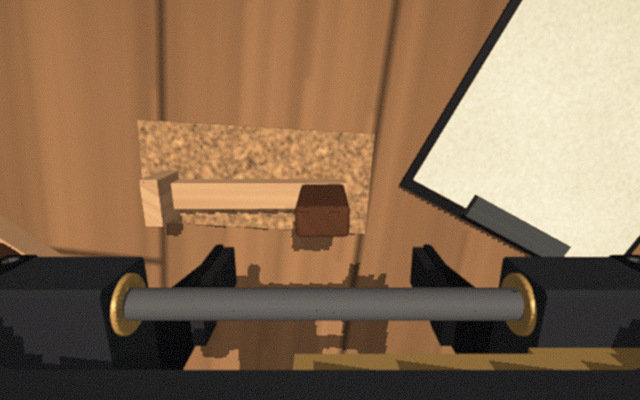

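Call:
carry_out --steps '[[[0,0,0],[2,-0.5,30],100],[[0,0,0],[0,0,30],100],[[0,0,0],[0,0,20],100],[[0,0,0],[0,0,10],100],[[0,0,0],[0,0,0],60],[[0,0,0],[0,0,0],20],[[0,0,0],[0,0,0],20],[[0,0,0],[0,0,0],20],[[0,0,0],[0,0,0],20],[[0,0,0],[0,0,0],20],[[0,0,0],[0,0,0],20],[[0,0,0],[0,0,0],20]]' --grip_force 45

```text
t: 42.25
tool_pos: [523.4, 363.3, 34.1]
tcp_rot: [-0.0, 0.666, 0.746, 0.0]
wrist_force: [-1.3, 0.6, -0.4]
gripper_width: 41.7
```

Call:
carry_out --steps '[[[0,0,0],[0,0,0],20],[[0,0,0],[0,0,0],20],[[0,0,0],[0,0,0],20]]'

```text
t: 42.5
tool_pos: [523.3, 363.3, 33.9]
tcp_rot: [-0.0, 0.666, 0.746, 0.0]
wrist_force: [-0.8, 0.1, 2.0]
gripper_width: 35.8
```

Run:
```python
from h import *
st()
i=robot.grab_frame('wrist');cv2.imwrite('pics/w23.png',i)
```

```text
t 42.5 pos [523.3 363.3  33.9] F [-0.8  0.1  2. ] w 35.8
x [-0.112  0.994  0.   ] y [ 0.994  0.112 -0.   ] z [-0.  0. -1.] q [-1.19  0.57  0.69  1.63 -0.4   1.08 -0.28]
```

View pics/w23.png

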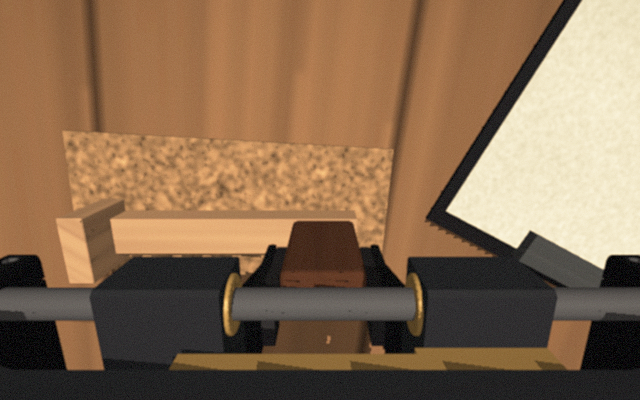

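Call:
carry_out --steps '[[[0,0,0],[0,0,-10],20],[[0,0,0],[0,0,-25],20],[[0,0,0],[0,0,-30],20],[[0,0,0],[0,0,-25],20],[[0,0,0],[-15,18,0],20],[[0,0,0],[-15,19,0],20],[[0,0,0],[-15,19,0],20],[[0,0,0],[-14,18,0],20],[[0,0,0],[0,0,0],20],[[0,0,-0.06],[0,0,0],20],[[0,0,-0.11],[0,0,0],20],[[0,0,-0.11],[0,0,0],20]]'

```text
t: 43.55
tool_pos: [603.3, 312.8, 124.1]
tcp_rot: [0.0, 0.554, 0.833, -0.0]
wrist_force: [0.4, -0.6, 0.2]
gripper_width: 35.6
```

Call:
carry_out --steps '[[[0,0,-0.11],[0,0,0],20],[[0,0,-0.11],[0,0,0],20],[[0,0,-0.11],[0,0,0],20],[[0,0,-0.11],[0,0,0],20],[[0,0,-0.11],[0,0,0],20],[[0,0,-0.11],[0,0,0],20],[[0,0,-0.11],[0,0,0],20],[[0,0,-0.11],[0,0,0],20],[[0,0,-0.11],[0,0,0],20],[[0,0,-0.11],[0,0,0],20],[[0,0,-0.112],[0,0,0],20],[[0,0,0],[0,0,0],20]]'

```text
t: 44.55
tool_pos: [603.4, 312.7, 124.3]
tcp_rot: [0.0, -0.019, 1.0, 0.0]
wrist_force: [0.0, 0.4, -1.1]
gripper_width: 35.6
```

Call:
carry_out --steps '[[[0,0,0],[0,0,0],20],[[0,0,0],[0,0,0],20]]'

```text
t: 44.72
tool_pos: [603.4, 312.8, 124.0]
tcp_rot: [0.0, -0.015, 1.0, 0.0]
wrist_force: [-0.7, 0.7, -1.5]
gripper_width: 35.7
```

Run:
```python
from h import *
st()
print(cab(wT()[:3,3]))
go([*cw(0,402),46],92.1)
i=robot.grab_frame('wrist');cv2.imwrite('pics/w24.png',i)
i=robot.grab_frame('scene');crop(i,220,90,460,290,3,'s24')
```

```text
t 44.72 pos [603.4 312.8 124. ] F [-0.7  0.7 -1.5] w 35.7
x [-1.    -0.029 -0.   ] y [-0.029  1.     0.   ] z [ 0.  0. -1.] q [-0.85  0.52  0.43  1.41 -0.22  1.26  1.2 ]
[[-3.000e-01  4.021e+02]]
shift now-axes [-0.2 -0.1 78. ] rows>= 1.9 turn tool z -0.007 cur 91.7 shift in turned axes [-0.2 -0.1 78. ] level corr (tool) [ 0.0001  0.     -0.    ]
```

View pics/w24.png

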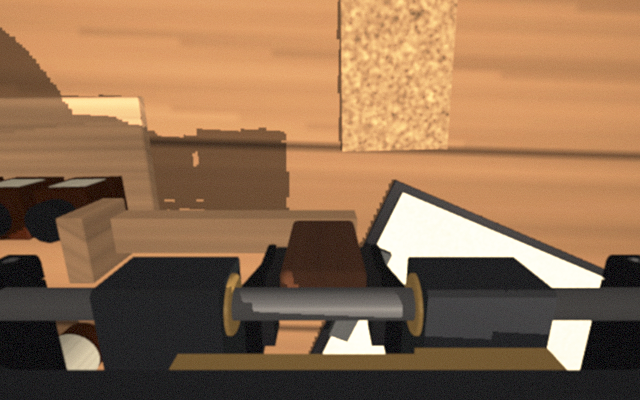

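View pics/s24.png

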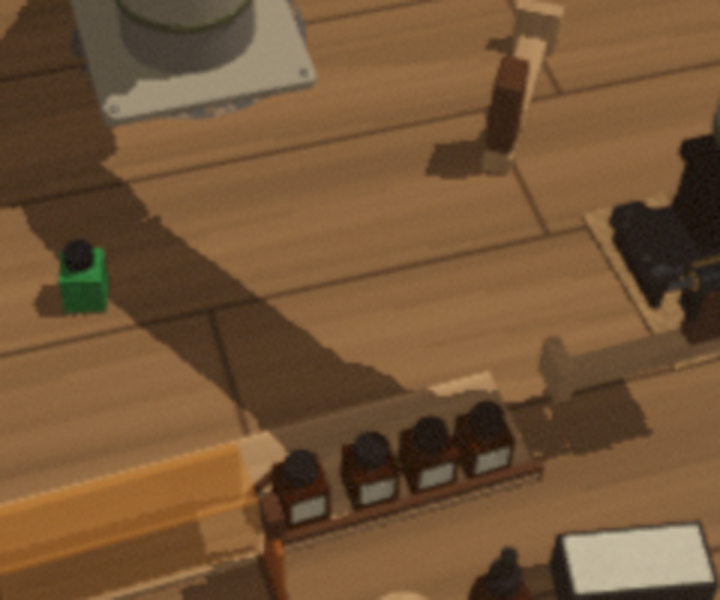

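Call:
carry_out --steps '[[[0,0,-0.005],[0,0,25],20],[[0,0,0],[0,0,25],20],[[0,0,0],[0,0,20],20],[[0,0,0],[0,0,8],20],[[0,0,0],[0,0,0],20],[[0,0,0],[0,0,0],20],[[0,0,0],[0,0,0],20]]'

```text
t: 45.4
tool_pos: [604.4, 313.3, 47.6]
tcp_rot: [0.001, -0.019, 1.0, 0.001]
wrist_force: [0.1, 0.5, -1.1]
gripper_width: 35.3
```

Run:
```python
from h import *
st()
print(cab(wT()[:3,3]))
go([*cw(0,402),45],92.1)
i=robot.grab_frame('wrist');cv2.imwrite('pics/w25.png',i)
```

```text
t 45.4 pos [604.4 313.3  47.6] F [ 0.1  0.5 -1.1] w 35.3
x [-0.999 -0.038 -0.002] y [-0.038  0.999  0.001] z [ 0.002  0.001 -1.   ] q [-0.84  0.59  0.41  1.48 -0.25  1.12  1.23]
[[  0.8 402.5]]
shift now-axes [ 0.9 -0.6  2.6] rows>= 0.1 turn tool z 0.001 cur 92.2 shift in turned axes [ 0.9 -0.6  2.6] level corr (tool) [ 0.0011  0.0021 -0.    ]
```

View pics/w25.png

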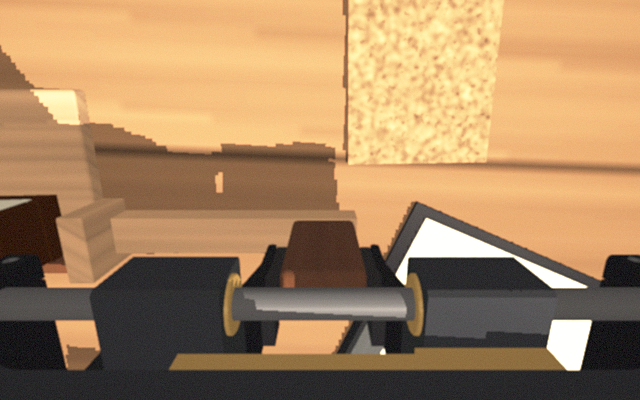

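Call:
carry_out --steps '[[[0,0,0],[0.5,-4,1.5],20],[[0,0,0],[0,-6,0],20],[[0,0,0],[0,-6,0],20],[[0,0,0],[0,-6,0],20],[[0,0,0],[0,-6,0],20],[[0,0,0],[0,-6,0],20],[[0,0,0],[0,-6,0],20],[[0,0,0],[0,-6,0],20],[[0,0,0],[0,-6,0],20],[[0,0,0],[0,-6,0],20],[[0,0,0],[0,-6,0],20],[[0,0,0],[0,-6,0],20]]'

```text
t: 46.45
tool_pos: [605.6, 242.9, 44.5]
tcp_rot: [0.0, -0.019, 1.0, 0.0]
wrist_force: [0.3, 4.1, 0.2]
gripper_width: 35.1
```

Call:
carry_out --steps '[[[0,0,0],[0,-6,0],20],[[0,0,0],[0,-6,0],20],[[0,0,0],[0,-6,0],20],[[0,0,0],[0,-6,0],20],[[0,0,0],[0,-6,0],20],[[0,0,0],[0,-6,0],20],[[0,0,0],[0,-4,0],20],[[0,0,0],[0,0,0],20]]'

```text
t: 47.12
tool_pos: [607.3, 201.3, 44.3]
tcp_rot: [0.0, -0.018, 1.0, -0.0]
wrist_force: [-0.4, 1.2, -1.3]
gripper_width: 35.9
```

Run:
```python
from h import *
st()
print(cab(wT()[:3,3]))
i=robot.grab_frame('wrist');cv2.imwrite('pics/w26.png',i)
i=robot.grab_frame('scene');crop(i,220,190,420,300,4,'s26')
```

```text
t 47.12 pos [607.3 201.3  44.3] F [-0.4  1.2 -1.3] w 35.9
x [-0.999 -0.037 -0.   ] y [-0.037  0.999 -0.001] z [ 0.    -0.001 -1.   ] q [-0.73  0.51  0.44  1.61 -0.24  1.08  1.39]
[[ -0.4 290.5]]
```

View pics/w26.png

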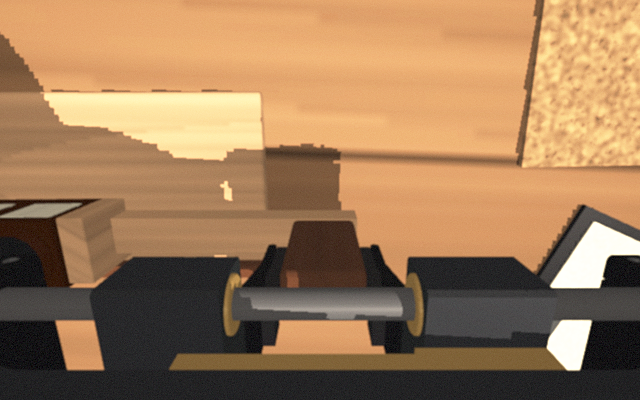

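View pics/s26.png

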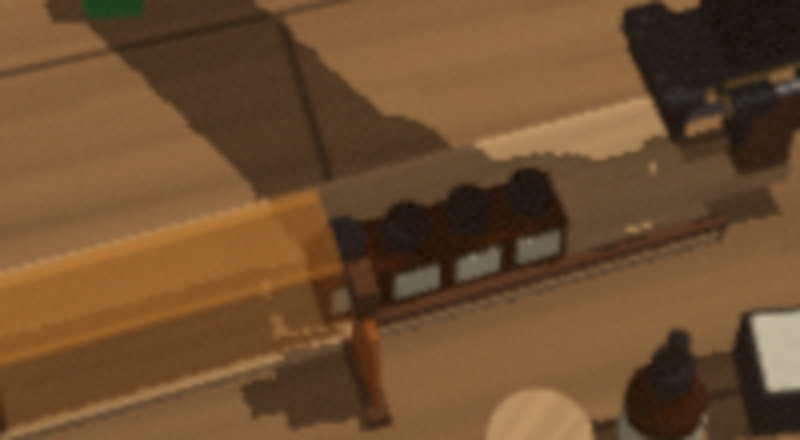

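Call:
carry_out --steps '[[[0,0,0],[0,-4,0],20],[[0,0,0],[0,-6,0],20],[[0,0,0],[0,-6,0],20],[[0,0,0],[0,-6,0],20],[[0,0,0],[0,-6,0],20],[[0,0,0],[0,-6,0],20],[[0,0,0],[0,-6,0],20],[[0,0,0],[0,-6,0],20],[[0,0,0],[0,-6,0],20],[[0,0,0],[0,-6,0],20],[[0,0,0],[0,-6,0],20],[[0,0,0],[0,-6,0],20]]'

```text
t: 48.22
tool_pos: [609.8, 132.3, 44.3]
tcp_rot: [-0.0, -0.019, 1.0, 0.0]
wrist_force: [-0.6, 2.0, -2.2]
gripper_width: 35.3
```

Call:
carry_out --steps '[[[0,0,0],[0,-6,0],20],[[0,0,0],[0,-6,0],20],[[0,0,0],[0,-6,0],20],[[0,0,0],[0,-6,0],20],[[0,0,0],[0,-6,0],20],[[0,0,0],[0,-6,0],20],[[0,0,0],[0,-6,0],20],[[0,0,0],[0,-6,0],20],[[0,0,0],[0,-6,0],20],[[0,0,0],[0,-6,0],20],[[0,0,0],[0,-6,0],20],[[0,0,0],[0,-6,0],20]]'

```text
t: 49.22
tool_pos: [612.6, 60.4, 44.3]
tcp_rot: [-0.0, -0.019, 1.0, 0.0]
wrist_force: [0.1, 2.8, -2.7]
gripper_width: 35.9
```

Run:
```python
from h import *
st()
print(cab(wT()[:3,3]))
i=robot.grab_frame('wrist');cv2.imwrite('pics/w27.png',i)
i=robot.grab_frame('scene');crop(i,200,190,400,300,4,'s27')
```

```text
t 49.22 pos [612.6  60.4  44.3] F [ 0.1  2.8 -2.7] w 35.9
x [-0.999 -0.038  0.   ] y [-0.038  0.999  0.   ] z [-0.  0. -1.] q [-0.55  0.47  0.48  1.68 -0.24  1.06  1.62]
[[ -0.4 149.5]]
```

View pics/s27.png

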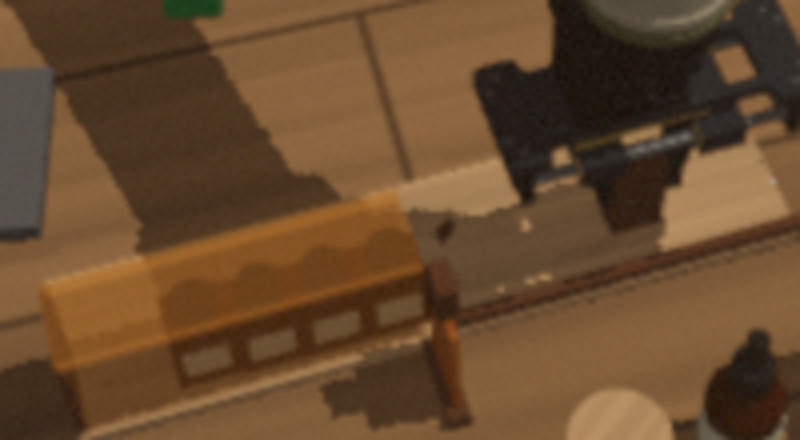

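View pics/w27.png

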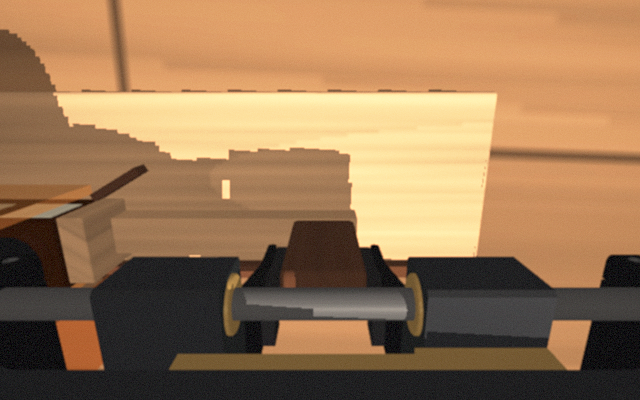

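Call:
carry_out --steps '[[[0,0,0],[0,-4,0],20],[[0,0,0],[0,-6,0],20],[[0,0,0],[0,-6,0],20],[[0,0,0],[0,-6,0],20],[[0,0,0],[0,-6,0],20],[[0,0,0],[0,-6,0],20],[[0,0,0],[0,-6,0],20],[[0,0,0],[0,-6,0],20],[[0,0,0],[0,-4,0],20],[[0,0,0],[0,-3,0],20],[[0,0,0],[0,0,0],20]]'

```text
t: 50.23
tool_pos: [614.6, 6.8, 44.4]
tcp_rot: [0.0, -0.019, 1.0, -0.0]
wrist_force: [-0.4, 1.4, -0.4]
gripper_width: 35.3
```

Call:
carry_out --steps '[[[0,0,0],[0,-2,0],20],[[0,0,0],[0,-2,0],20],[[0,0,0],[0,0,0],20]]'

```text
t: 50.48
tool_pos: [614.7, 4.1, 44.3]
tcp_rot: [-0.0, -0.019, 1.0, 0.0]
wrist_force: [0.4, 3.6, 0.7]
gripper_width: 35.8
```

Run:
```python
from h import *
st()
print(cab(wT()[:3,3]))
i=robot.grab_frame('scene');crop(i,200,190,400,300,4,'s28')
```

```text
t 50.48 pos [614.7   4.1  44.3] F [0.4 3.6 0.7] w 35.8
x [-0.999 -0.038  0.   ] y [-0.038  0.999  0.   ] z [-0.  0. -1.] q [-0.47  0.47  0.5   1.68 -0.25  1.06  1.71]
[[-0.3 93.2]]
```

View pics/s28.png

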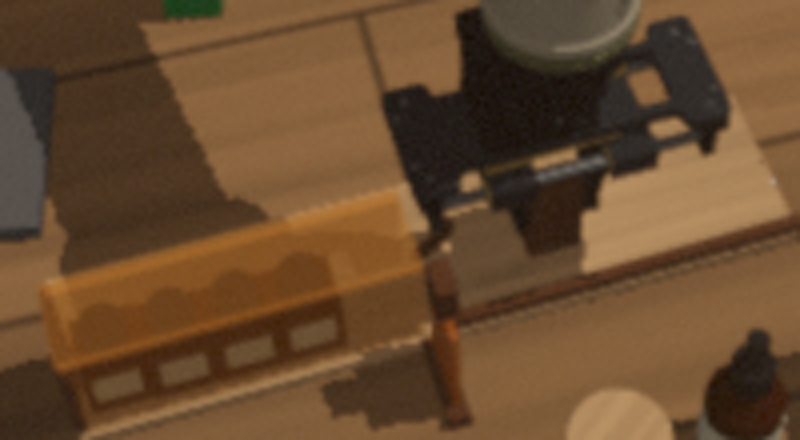

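Nearly at the stop; creep with force watch.

Call:
carry_out --steps '[[[0,0,0],[0,-2,0],20],[[0,0,0],[0,-2,0],20],[[0,0,0],[0,0,0],20]]'

```text
t: 50.78
tool_pos: [614.9, 0.1, 44.3]
tcp_rot: [-0.0, -0.019, 1.0, 0.0]
wrist_force: [-0.1, 4.6, -0.3]
gripper_width: 35.7
```

Call:
carry_out --steps '[[[0,0,0],[0,-1.5,0],20],[[0,0,0],[0,-1.5,0],20],[[0,0,0],[0,0,0],20]]'

```text
t: 51.03
tool_pos: [615.0, -0.0, 44.6]
tcp_rot: [-0.0, -0.02, 1.0, 0.002]
wrist_force: [-2.5, 12.0, 4.8]
gripper_width: 35.9
```

Call:
carry_out --steps '[[[0,0,0],[0,0,0],20],[[0,0,0],[0,0,0],20],[[0,0,0],[0,0,0],20],[[0,0,0],[0,0,0],20],[[0,0,0],[0,3,0],20],[[0,0,0],[0,8,0],20],[[0,0,0],[0,15,0],20],[[0,0,0],[0,20,0],20],[[0,0,0],[0,20,0],20],[[0,0,0],[0,20,0],20],[[0,0,0],[0,20,0],20],[[0,0,0],[0,15,0],20]]'

```text
t: 52.03
tool_pos: [610.0, 119.5, 43.9]
tcp_rot: [-0.0, -0.019, 1.0, -0.0]
wrist_force: [0.5, 0.7, -2.0]
gripper_width: 35.7
```

Run:
```python
from h import *
st()
print(cab(wT()[:3,3]))
i=robot.grab_frame('scene');crop(i,200,190,400,300,4,'s29')
```

```text
t 52.03 pos [610.  119.5  43.9] F [ 0.5  0.7 -2. ] w 35.7
x [-0.999 -0.039  0.   ] y [-0.039  0.999 -0.   ] z [-0.    -0.001 -1.   ] q [-0.63  0.48  0.46  1.66 -0.24  1.06  1.52]
[[ -0.8 208.6]]
```

View pics/s29.png

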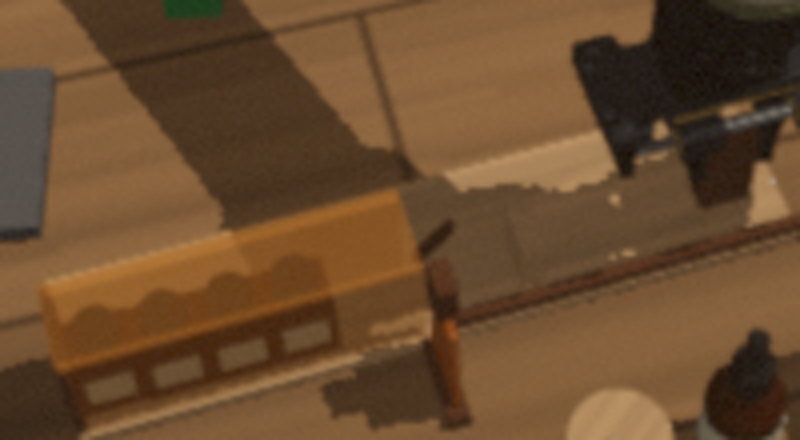

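Call:
carry_out --steps '[[[0,0,0],[0,20,0],20],[[0,0,0],[0,30,-10],20],[[0,0,0],[0,30,-20],20],[[0,0,0],[0,30,-25],20],[[0,0,0],[0,30,-20],20],[[0,0,0],[0,30,-5],20],[[0,0,0.06],[0,22,0],20],[[0,0,0.11],[0,0,0],20],[[0,0,0.11],[0,0,0],20],[[0,0,0.11],[0,0,0],20],[[0,0,0.11],[0,0,0],20],[[0,0,0.11],[0,0,0],20]]'

```text
t: 53.08
tool_pos: [603.3, 308.9, 124.0]
tcp_rot: [0.0, 0.285, 0.959, -0.001]
wrist_force: [0.2, -0.0, -0.9]
gripper_width: 35.7
```

Call:
carry_out --steps '[[[0,0,0.11],[0,0,0],20],[[0,0,0.11],[0,0,0],20],[[0,0,0.11],[0,0,0],20],[[0,0,0.11],[0,0,0],20],[[0,0,0.11],[0,0,0],20],[[0,0,0.11],[0,0,0],20],[[0,0,0.11],[0,0,0],20],[[0,0,0.11],[0,0,0],20],[[0,0,0],[0,0,0],20],[[0,0,0],[0,0,0],20]]'

```text
t: 53.92
tool_pos: [603.2, 309.3, 124.1]
tcp_rot: [0.0, 0.663, 0.749, -0.0]
wrist_force: [-0.6, 0.5, -1.6]
gripper_width: 35.5
```

Run:
```python
from h import *
st()
go([523,369,120],5)
go([523,369,34],5)
```

```text
t 53.92 pos [603.2 309.3 124.1] F [-0.6  0.5 -1.6] w 35.5
x [-0.122  0.993 -0.001] y [ 0.993  0.122 -0.   ] z [ 0.    -0.001 -1.   ] q [-1.04  0.58  0.72  1.43 -0.38  1.28 -0.16]
shift now-axes [ 69.1 -72.3   4. ] rows>= 2.4 turn tool z 0.035 cur 7.0 shift in turned axes [ 66.5 -74.7   4. ] level corr (tool) [-0.      0.0011 -0.    ]
shift now-axes [ 69.2 -72.3  90. ] rows>= 3.2 turn tool z 0.035 cur 7.0 shift in turned axes [ 66.6 -74.7  90. ] level corr (tool) [-0.      0.0011 -0.    ]
```

Call:
carry_out --steps '[[[0,0,0],[17,-18,0],20],[[0,0,0],[18,-18,0],20],[[0,0,0],[17,-18,0],20],[[0,0,0],[17,-18,0],20],[[0,0,0.03],[0,0,20],20],[[0,0,0],[0,0,30],20],[[0,0,0],[0,0,20],20],[[0,0,0],[0,0,10],20],[[0,0,0],[0,0,5],20],[[0,0,0],[0,0,0],20],[[0,0,0],[0,0,0],20]]'

```text
t: 54.83
tool_pos: [524.2, 369.9, 40.4]
tcp_rot: [0.0, 0.675, 0.738, 0.001]
wrist_force: [0.2, 0.7, -1.3]
gripper_width: 35.6
```

Run:
```python
from h import *
st()
i=robot.grab_frame('wrist');cv2.imwrite('pics/w30.png',i)
```

```text
t 54.83 pos [524.2 369.9  40.4] F [ 0.2  0.7 -1.3] w 35.6
x [-0.089  0.996  0.001] y [0.996 0.089 0.001] z [ 0.001  0.001 -1.   ] q [-1.19  0.57  0.69  1.62 -0.4   1.1  -0.31]
```

View pics/w30.png

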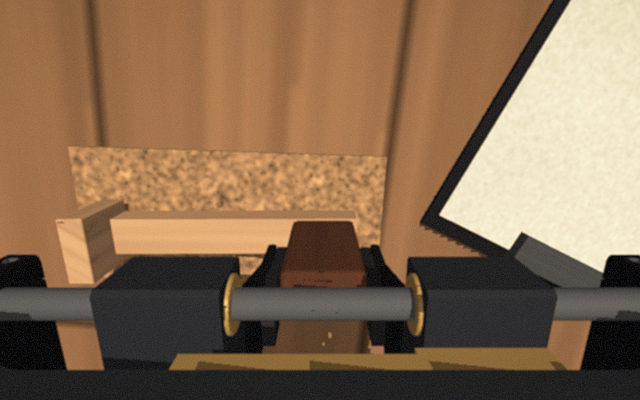

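Call:
carry_out --steps '[[[0,0,0],[0,0,3],20],[[0,0,0],[0,0,1.5],20],[[0,0,0],[0,0,0],20],[[0,0,0],[0,0,0],20]]'

```text
t: 55.22
tool_pos: [523.4, 369.9, 35.0]
tcp_rot: [-0.0, 0.675, 0.738, 0.0]
wrist_force: [0.6, -0.2, -0.8]
gripper_width: 35.6
```

Call:
carry_out --steps '[[[0,0,0],[0,0,1],20],[[0,0,0],[0,0,0],20]]'

```text
t: 55.38
tool_pos: [523.5, 369.9, 34.0]
tcp_rot: [0.0, 0.675, 0.738, 0.0]
wrist_force: [-0.3, 0.5, -1.1]
gripper_width: 35.6
```

Call:
carry_out --steps '[[[0,0,0],[0,0,1],20],[[0,0,0],[0,0,0],20]]'

```text
t: 55.55
tool_pos: [523.6, 370.0, 33.9]
tcp_rot: [-0.0, 0.675, 0.738, 0.0]
wrist_force: [-3.9, -0.6, 8.8]
gripper_width: 35.5
```

Call:
carry_out --steps '[[[0,0,0],[0,0,0],60],[[0,0,0],[0,0,0],100],[[0,0,0],[0,0,0],100],[[0,0,0],[0,0,0],100],[[0,0,0],[0,0,-15],100],[[0,0,0],[0,0,-35],100],[[0,0,0],[0,0,-40],100],[[0,0,0],[0,0,-40],100],[[0,0,0],[0,0,-30],100],[[0,0,0],[0,0,0],100],[[0,0,0],[0,0,0],100]]'

```text
t: 56.47
tool_pos: [524.3, 370.2, 194.6]
tcp_rot: [0.0, 0.675, 0.738, 0.002]
wrist_force: [1.0, 0.1, -1.0]
gripper_width: 86.6
```

Run:
```python
from h import *
st()
i=robot.grab_frame('wrist');cv2.imwrite('pics/w31.png',i)
go([677,-40,200],92.1)
```

```text
t 56.47 pos [524.3 370.2 194.6] F [ 1.   0.1 -1. ] w 86.6
x [-0.089  0.996  0.002] y [0.996 0.089 0.003] z [ 0.002  0.003 -1.   ] q [-1.24  0.44  0.76  1.45 -0.31  1.37 -0.38]
shift now-axes [-421.9  116.5   -7.5] rows>= 10.5 turn tool z -1.518 cur 5.1 shift in turned axes [-138.5 -415.2   -7.5] level corr (tool) [ 0.0002 -0.0006 -0.    ]
```

View pics/w31.png

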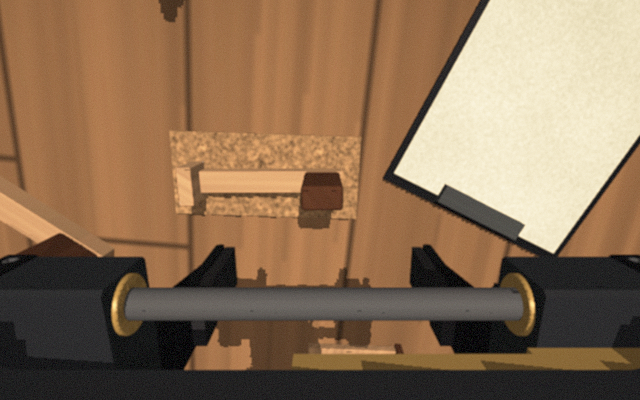

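Call:
carry_out --steps '[[[0,0,-0.1084],[0,0,0],100],[[0,0,-0.1084],[0,0,0],100],[[0,0,-0.1084],[0,0,0],100],[[0,0,-0.1084],[0,0,0],100],[[0,0,-0.1084],[0,0,0],100],[[0,0,-0.1084],[0,0,0],100],[[0,0,-0.1084],[0,0,0],100],[[0,0,-0.1084],[0,0,0],100],[[0,0,-0.1084],[0,0,0],100],[[0,0,-0.1084],[0,0,0],100],[[0,0,-0.1084],[0,0,0],100],[[0,0,-0.1084],[0,0,0],100]]'

```text
t: 57.52
tool_pos: [522.5, 369.4, 190.7]
tcp_rot: [-0.001, 0.088, 0.996, -0.001]
wrist_force: [0.5, -0.4, 0.0]
gripper_width: 87.1
```

Call:
carry_out --steps '[[[0,0,-0.1084],[0,0,0],100],[[0,0,-0.1084],[-5,-15,0],60],[[0,0,0],[-13,-40,0],60],[[0,0,0],[-13,-40,0],60],[[0,0,0],[-13,-40,0],60],[[0,0,0],[-13,-40,0],60],[[0,0,0],[-13,-40,0],60],[[0,0,0],[-13,-40,0],60],[[0,0,0],[-13,-40,0],60],[[0,0,0],[-13,-40,0],60],[[0,0,0],[-13,-40,0],60],[[0,0,0],[-13,-40,0],60]]'

```text
t: 58.52
tool_pos: [669.7, -38.6, 190.7]
tcp_rot: [-0.001, -0.018, 1.0, 0.0]
wrist_force: [1.5, 0.3, 0.0]
gripper_width: 52.5
```

Call:
carry_out --steps '[[[0,0,0],[0,0,0],60],[[0,0,0],[0,0,0],60],[[0,0,0],[0,0,0],60],[[0,0,0],[0,0,0],60]]'

```text
t: 58.85
tool_pos: [669.7, -35.0, 191.6]
tcp_rot: [-0.001, -0.019, 1.0, 0.0]
wrist_force: [-0.7, -0.1, 0.8]
gripper_width: 52.2
```

Run:
```python
from h import *
st()
i=robot.grab_frame('wrist');cv2.imwrite('pics/w32.png',i)
```

```text
t 58.85 pos [669.7 -35.  191.6] F [-0.7 -0.1  0.8] w 52.2
x [-0.999 -0.038  0.002] y [-0.038  0.999  0.001] z [-0.002  0.001 -1.   ] q [-0.45  0.49  0.63  1.36 -0.29  1.39  1.79]
```

View pics/w32.png

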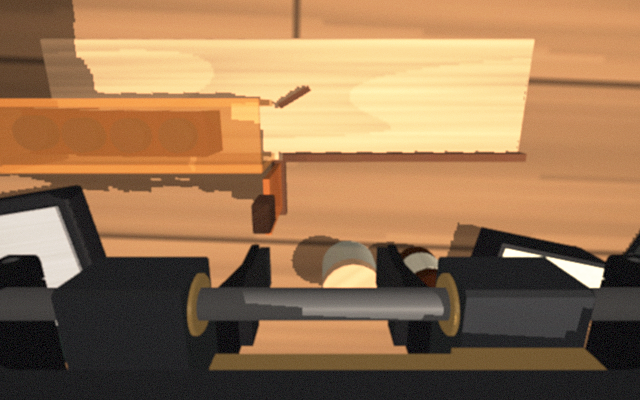

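Run:
```python
from h import *
print(p2w('wrist',[[263,199],[263,232],[253,215],[273,215]],128).round(1))
go([678,-81.5,150],92.1)
go([678,-81.5,88],92.1)
```

```text
[[661.1 -79.4 128. ]
 [686.8 -79.6 128. ]
 [673.7 -86.9 128. ]
 [673.1 -72.1 128. ]]
shift now-axes [ -6.4 -47.   41.9] rows>= 1.5 turn tool z 0.002 cur 92.2 shift in turned axes [ -6.5 -47.   41.9] level corr (tool) [ 0.001  -0.0012 -0.    ]
shift now-axes [ -6.5 -47.1 103.9] rows>= 2.7 turn tool z 0.002 cur 92.2 shift in turned axes [ -6.6 -47.1 103.9] level corr (tool) [ 0.001  -0.0012 -0.    ]
```

Call:
carry_out --steps '[[[0,0,0],[-3,-23,15],60],[[0,0,0],[-3,-23,15],60],[[0,0,0],[0,0,12],60],[[0,0,0],[0,0,0],60],[[0,0,0],[0,0,0],60]]'

```text
t: 59.32
tool_pos: [677.5, -80.7, 150.3]
tcp_rot: [-0.001, -0.019, 1.0, 0.001]
wrist_force: [-0.4, 1.1, -0.1]
gripper_width: 52.4
```

Run:
```python
from h import *
st()
i=robot.grab_frame('wrist');crop(i,200,90,420,290,3,'w33')
```

```text
t 59.32 pos [677.5 -80.7 150.3] F [-0.4  1.1 -0.1] w 52.4
x [-0.999 -0.038  0.001] y [-0.038  0.999  0.001] z [-0.001  0.001 -1.   ] q [-0.37  0.54  0.63  1.38 -0.32  1.32  1.87]
```

View pics/w33.png

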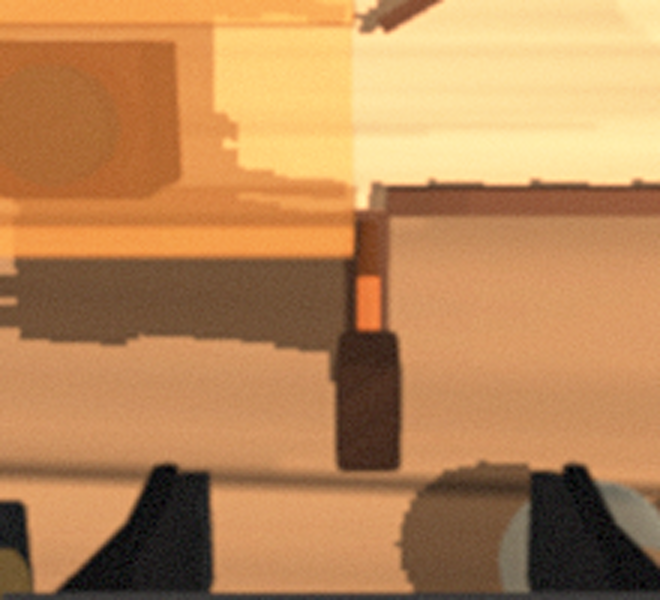

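Call:
carry_out --steps '[[[0,0,0],[0,0,20],60],[[0,0,0],[0,0,20],60],[[0,0,0],[0,0,12],60],[[0,0,0],[0,0,0],60],[[0,0,0],[0,0,8],60],[[0,0,0],[0,0,0],60],[[0,0,0],[0,0,0],60]]'

```text
t: 59.95
tool_pos: [678.2, -82.5, 91.5]
tcp_rot: [0.0, -0.018, 1.0, 0.0]
wrist_force: [-0.4, 0.5, -1.1]
gripper_width: 52.1
```

Call:
carry_out --steps '[[[0,0,0],[0,0,0],30],[[0,0,0],[0,0,0],5],[[0,0,0],[0,0,0],5],[[0,0,0],[0,0,0],5],[[0,0,0],[0,0,0],5],[[0,0,0],[0,0,0],5],[[0,0,0],[0,0,0],5],[[0,0,0],[0,0,0],5]]' --grip_force 15

```text
t: 60.62
tool_pos: [677.9, -81.2, 90.8]
tcp_rot: [-0.0, -0.018, 1.0, 0.001]
wrist_force: [-1.1, 4.3, 2.2]
gripper_width: 14.0
```

Call:
carry_out --steps '[[[0,0,0],[3,0,0],5],[[0,0,0],[6,0,0],5],[[0,0,0],[6,0,0],5],[[0,0,0],[6,0,0],5],[[0,0,0],[6,0,0],5],[[0,0,0],[6,0,0],5],[[0,0,0],[6,0,0],5],[[0,0,0],[6,0,0],5],[[0,0,0],[5,0,0],5],[[0,0,0],[2,0,0],5],[[0,0,0],[0,0,0],5],[[0,0,0],[0,0,0],5]]'

```text
t: 61.62
tool_pos: [625.4, -83.3, 90.8]
tcp_rot: [-0.0, -0.018, 1.0, 0.001]
wrist_force: [-1.0, 6.0, 0.8]
gripper_width: 13.6
```

Call:
carry_out --steps '[[[0,0,0],[1.5,0,0],5],[[0,0,0],[1.5,0,0],5],[[0,0,0],[0,0,0],5]]'

```text
t: 61.87
tool_pos: [622.7, -83.4, 90.8]
tcp_rot: [0.0, -0.018, 1.0, 0.001]
wrist_force: [0.1, 5.2, 0.8]
gripper_width: 14.2
```

Call:
carry_out --steps '[[[0,0,0],[1,0,0],5],[[0,0,0],[1,0,0],5],[[0,0,0],[0,0,0],5]]'

```text
t: 62.12
tool_pos: [622.1, -83.4, 90.9]
tcp_rot: [0.002, -0.019, 1.0, 0.0]
wrist_force: [7.0, 5.8, -4.3]
gripper_width: 13.7
```

Call:
carry_out --steps '[[[0,0,0],[-1,0,0],50],[[0,0,0],[0,0,0],60],[[0,0,0],[0,0,0],60],[[0,0,0],[0,0,-20],60],[[0,0,0],[0,0,-35],60],[[0,0,0],[0,0,-40],60],[[0,0,0],[10,10,-35],60],[[0,0,0],[20,20,-20],60],[[0,0,0],[0,0,0],60],[[0,0,0],[0,0,0],60],[[0,0,0],[0,0,0],60]]'

```text
t: 63.03
tool_pos: [590.5, -56.3, 240.2]
tcp_rot: [-0.0, -0.018, 1.0, -0.0]
wrist_force: [-0.8, -0.2, 0.1]
gripper_width: 51.9
```

Run:
```python
from h import *
st()
i=robot.grab_frame('wrist');cv2.imwrite('pics/w34.png',i)
i=robot.grab_frame('scene');cv2.imwrite('pics/s34.png',i);crop(i,200,190,340,300,5,'s34c')
i=robot.grab_frame('top');cv2.imwrite('pics/t34.png',i)
```

```text
t 63.03 pos [590.5 -56.3 240.2] F [-0.8 -0.2  0.1] w 51.9
x [-0.999 -0.036  0.001] y [-0.036  0.999 -0.   ] z [-0.001 -0.    -1.   ] q [-0.53  0.27  0.68  1.51 -0.17  1.42  1.76]
```

View pics/w34.png

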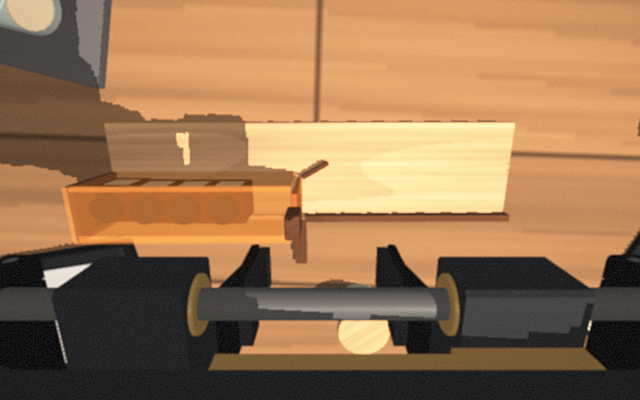

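View pics/s34.png

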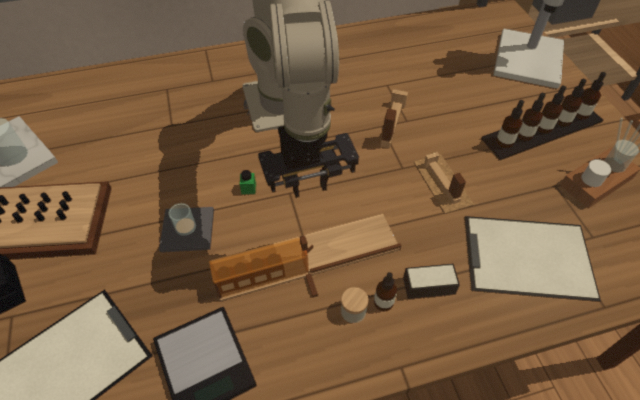

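View pics/s34c.png

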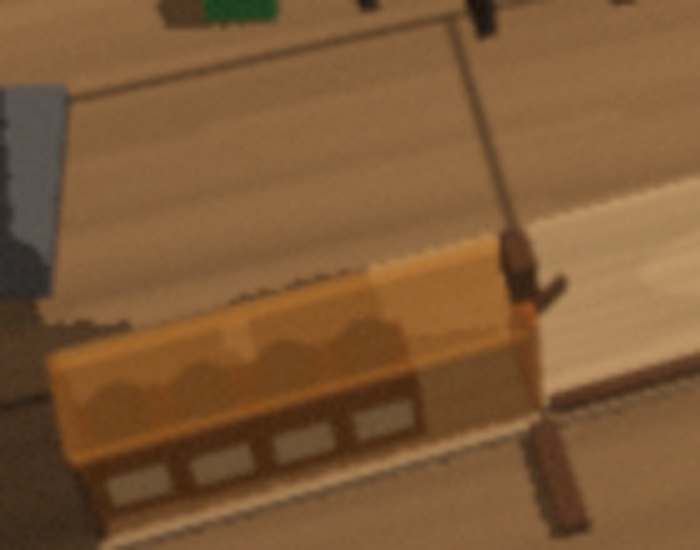

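Run:
```python
from h import *
s=cv2.imread('pics/s34.png');t=cv2.imread('pics/t34.png')
a=cv2.resize(s[195:260,150:225],None,fx=5,fy=5,interpolation=2);b=cv2.resize(t[200:275,390:465],None,fx=5,fy=5,interpolation=2)
c=np.zeros((375,760,3),np.uint8);c[:325,:375]=a;c[:,385:]=b;cv2.imwrite('pics/x34.png',c)
print((w2p('scene',[[427,-358,16],[427,-358,86]])-[150,195])*5,(w2p('top',[[427,-358,16],[427,-358,86]])-[390,200])*5+[385,0])
```

```text
[[181.86931596 158.01094431]
 [150.96201719  80.80905918]] [[568.6213716  194.4130761 ]
 [593.87294283 183.44082911]]
```

View pics/x34.png

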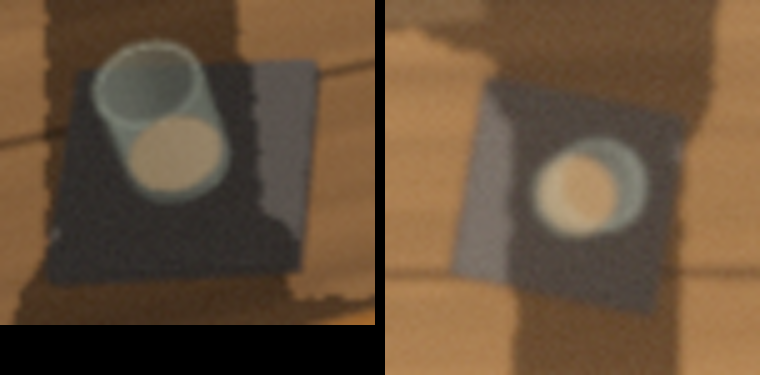

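View pics/t34.png

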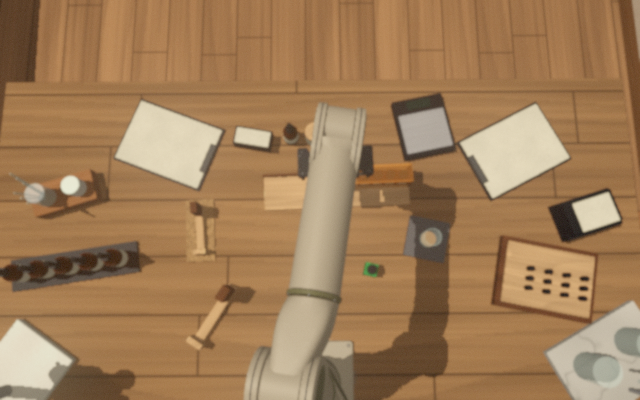

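Run:
```python
from bench import robot
print(robot.close_job(), robot.state()['t'])
```

```text
the job is handed in; nothing more can be done
the job is handed in; nothing more can be done
```

I handed in the job at about 63 s (limit 210 s); the final pictures show everything in place, but it reports no verdict.

I opened the shutter and moved the beaker to the slab. The four amber bottles present went along the fence, and the small pusher slid them into the bay as one row. I stopped pushing when the force rose to 12 N with the pusher no longer advancing. Then I put the pusher back on the mat and closed the shutter.

**Last checks:**
- **Bottles:** they stand upright in one tight row at the end stop.
- **Shutter:** shut, stopped by its limit after 56 mm of travel.
- **Beaker:** upright and near the middle of the slab.
- **Pusher:** lying on the mat.
- **Bystanders:** the dropper bottle, jar and carton look unmoved by eye; I did not measure them.
- **Gripper:** clear of everything.

**What disagreed:**
- **Finger length:** the fingers made contact about 26 mm higher than the reported TCP. Because of that, my first push on the shutter tab missed, and three bottles were carried by their caps instead of their bodies. I allowed for it afterwards.
- **Top camera:** it read most positions about 4 mm off from the wrist camera, so I used the wrist camera for grasps.
- **End of the push:** the pusher stopped about 3 mm short of the calculated point, which could be calibration error or a gap that small.

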